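# Set the sloping index head and lock it

## Task

Set the sloping work head for the next piece: turn its dial by the bar grip until the pointed nose at one end of the bar stands at the middle of the index tab on the ring around it, then tighten the two black clamp knobs on its base, left and right, clockwise until each is fully home against its stop. Leave the index tab where it is set, and do not disturb the things standing around.

Things in the scene. Friction and masses are not known exactly. Their poses are not given: they have to be found in the camera images.
- head: Grey index head fixed to the bench on a dark plate 150 x 400 x 14 mm (x, y, z); origin at the centre of its underside, x away from the robot, y left, z up. Between two cheeks (outer faces y = +-93 mm) a round housing, 158 mm across, leans back: its face's centre is at (0, 0, 125 mm), its normal (-0.573, 0, 0.820), 35 degrees from vertical. Top 170 mm. Clamp knobs at (0, +-170 mm).
- dial_grip (a point): Point on the dial's axis at mid height of its bar grip, 37 mm above the sloping face; z out of the face along the axis, x along the bar towards the pointer. The dial is an aluminium disc 112 mm across, 12 mm thick (its top 25 mm below this point); its black bar is 72 mm long, 18 mm wide and stands from 12 to 50 mm above the face.
- dial_tip (a point): Tip of the pointer, the black pointed nose at one end of the bar (+x of the dial), 57 mm from the dial's axis and 19 mm above the sloping face.
- dial (a joint): Angle of the dial (rad), growing as it is turned clockwise seen from the front; 0 when the pointer points straight up the slope. Free from -1.3 to 1.3, stiff enough to stay where it is left.
- index_mark (a point): Inner top edge of the index tab, 62 mm from the dial's axis, 19 mm above the sloping face. The tab is an aluminium block 14 (radial) x 12 x 19 mm with a dark line, on the dark ring (120 to 152 mm across) around the dial. x points from the axis to the tab, z out of the face. It lies clockwise of the pointer at the start.
- knob_left_grip (a point): Left clamp knob (larger y): point on its upright axis at mid height of its bar grip, 71 mm above the bench; x along the bar towards its tapering nose, z up. The black bar is 66 mm long (84 mm with the nose), 16 mm wide, from 54 to 88 mm above the bench. It is captive and does not rise or sink.
- knob_left_tip (a point): Point of the nose of the left clamp knob, 48 mm from its axis.
- knob_left (a joint): Angle of the left clamp knob (rad): grows as it is turned clockwise seen from above, 0 fully loose, 1.45 fully home at its end stop, where the nose points along +x of the head and meets a steel stop pin 60 mm high.
- knob_right_grip (a point): Right clamp knob (at smaller y): same as the left one, point on its upright axis at mid height of its bar grip, 71 mm above the bench.
- knob_right_tip (a point): Point of the nose of the right clamp knob, 48 mm from its axis.
- knob_right (a joint): Angle of the right clamp knob (rad): clockwise from above grows, 0 fully loose, 1.45 fully home at its end stop, nose along +x of the head.
- mould: Bystander: brass block with hollows, 50 x 50 x 42 mm, behind the head on the right; origin at the centre of its underside.
- shell_jar: Bystander: jar with a blue lid, 50 mm across, 74 mm high, behind the head on the left; origin at the centre of its underside.
- bits_jar: Bystander: jar with a yellow lid, 46 mm across, 61 mm high, to the right of the right clamp knob; origin at the centre of its underside.

How it is judged:
On the way, in this order (a step that is already met when the one before it is completed fails the run):
1. the dial's pointer stands at the index tab, within 4.5 mm to either side, while both clamp knobs are still loose (below 0.8 rad) (y of dial_tip in the frame of index_mark between -0.0045 and 0.0045 m and distance between dial_tip and index_mark below 0.02 m and value of joint each of knob_left, knob_right below 0.8 rad), for 0.3 s.
2. both clamp knobs are fully home (above 1.37 of 1.45 rad) (value of joint each of knob_left, knob_right above 1.37 rad), for 0.2 s.
At the end, for the whole second after the job is handed in: The dial's pointer tip stands within 4.5 mm sideways (about 4.5 degrees) of the middle of the index tab, and both clamp knobs are within 0.08 rad of their clockwise end stops (all of step 2 and y of dial_tip in the frame of index_mark between -0.0045 and 0.0045 m and distance between dial_tip and index_mark below 0.02 m); the robot touches nothing.
It fails at once if the index tab is shifted by more than 4 mm (distance of index_mark from where it was at the start of the episode above 0.004 m).
It fails at once if a bystander (brass block or either jar) is moved by more than 15 mm (distance of any of mould, shell_jar, bits_jar from where it was at the start of the episode above 0.015 m).
It also fails if it takes over 64 s, if anything falls off the work surface, if the arm or the gripper's body presses on something with over 40 N, if the wrist force passes 120 N, or if a joint passes its speed limit or range.

## Robot

A 6-joint arm with a two-finger parallel gripper is mounted at the origin on a cart in front of the work surface, level with it; the furniture and walls round the work are solid. World frame = base frame: x ahead of the robot, y to its left, z up, the work surface at z = 0. Lengths are in m, angles in rad, forces in N, time in s.
With the tool pointing down it reaches from about 0.25 to 0.725 m from the base axis. Payload 4 kg.
Tool frame: the origin (TCP) lies on the centre line of the jaws, within the pads' length; the fingertips stand 22 mm ahead of it and the grasp point (between the pads) lies 3 mm ahead of it (bot.tip_reach is the distance from the TCP to the fingertips, in m); z points along the fingers, y is the line along which they close (so a half turn about z gives the same grasp; the last joint's range is limited). The gripper opens to 85 mm and grips with 20 to 120 N. Pads are 22 mm wide; open, the fingers measure 114 mm over their backs; the gripper's body (76 mm by 85 mm) begins 54 mm behind the grasp point. The pads swing forward as they close: fully open they stand 13 mm farther back than shut.
Start: joints at [1.129, 0.241, 0.005, 1.335, 0, 1.571], TCP at [0.214, 0.452, 0.253] pointing down, gripper open.
Joint ranges: [-2.72, 2.72], [-1.05, 1.87], [-1.09, 1.28], [-1.99, 2.15], [-1.42, 1.44], [-3.14, 3.14]. Speed limits (rad/s): [2.79, 2.79, 3.14, 3.14, 3.14, 3.14].

## Interface

Orientations are given as a unit quaternion [x, y, z, w].
In Python, from workcell import bot gives the robot as it stands. The module is installed in compiled form; this text tells all that it offers.
- The arm moves only by the tool apply_moves, never from a script. Its argument "commands" is a list of rows, each a list of 4 numbers: the shift along the tool's x, y, z scaled (see below), then the turn about the tool's z scaled (see below). In form: [[tx, ty, tz, roll], ...]. A call has exactly 5 rows; each row shifts and turns the commanded pose from where the row before left it, along the tool's axes as they then stand; what a row does not reach is not made up. The controller multiplies each number of a shift by 20 mm and each number of a turn by 60 degrees. A row lasts 1/12 s, in which the tool goes at most 41.7 mm and 7.16 degrees, less where a joint would pass 70% of its speed; a pose out of reach is approached as far as the arm can. A call with a number of a shift or a turn outside -1 to 1 is refused whole. A call with a gripper value outside its range is refused whole. "claw" is the closure, from 0 (fully open) to 1 (shut), set as the call begins (left out, the last holds). The fingers move at their own pace and stop on an object; the grip force is fixed at half the most. Time passes only in rows, so rows that do not move let the fingers close, or fill a call up. It gives the time, the measured TCP pose, the force, the opening and the grip force at its end, in the units of the state.
- bot.get_obs(): the state, without advancing time (a new reading comes with each control period).
- bot.camera(name): name is "scene" or "top"; returns a dict with "image" (400x640x3 uint8, blue, green, red), "camera_matrix" (3x3 intrinsics, pixels), "k1" (the pictures are not rectified: a ray, as slopes to the right and down, at radius r is drawn at 1 + k1 r^2 times it, then the intrinsics apply), "R" (3x3) and "t" (3): a world point X has camera coordinates R X + t. Camera axes: x right, y down, z forward; pixel columns grow to the right and rows downward; lengths in m; the calibration is good to about 2 mm. A picture is of the moment at which its call begins. There is no depth.
- bot.job_done(): hands the job in; it is judged then, once.
The state is a dict: "clock": time; "joint_pos": joint angles; "joint_vel": joint speeds; "tau": joint torques, N m; "eef_pos": TCP position; "tool_rot": TCP orientation; "ft_force": force on the tool from outside, world axes, zero at the start; "ft_torque": the same for the moment, N m; "grip_width": finger opening in m; "grasp_force": force on a finger pad.
Only numpy, scipy, OpenCV 4.12 (cv2) and the standard library are available. Lean on these libraries where they do the work, as an engineer would, in place of code of your own. Each camera call takes 0.05 s, during which the arm holds its last target. There are 200 camera calls.

## Working session

There is one attempt and no reset: what is moved stays moved. The work goes in short steps, Python scripts to look and compute and a tool call to move; the robot and the scene stay as the last step left them, time stands still between calls to the robot, and variables do not carry over. Pictures are saved under pics/ and viewed, at most 10 in all, crops included, and the job is handed in when it is done.

Besides the shell and the picture viewer there is one more tool, called after "Call:" by a JSON object that holds its "api" and its "payload", one argument or row to a line. apply_moves: Moves the arm, as the interface text tells. Shifts and turns lie within -1 to 1; 1 stands for 20 mm of shift or 60 degrees of turn. Its arguments: {"type":"object","properties":{"commands":{"type":"array","items":{"type":"array","items":{"type":"number","minimum":-1,"maximum":1}}},"claw":{"type":"number"}},"required":["commands"]}

```bash
mkdir -p pics; python3 - <<'E'
from workcell import bot
import cv2
print(bot.get_obs())
for n in("scene","top"):
    c=bot.camera(n); cv2.imwrite(f"pics/{n}0.png",c["image"]); print(n,c["camera_matrix"],c["k1"],c["R"],c["t"])
E
```

```text
{'clock': 0.0, 'joint_pos': array([1.12899097e+00, 2.41421506e-01, 3.74895549e-03, 1.33522234e+00,
       2.16068821e-05, 1.57077317e+00]), 'joint_vel': array([-1.16733885e-03,  6.76850557e-05,  8.70785347e-04,  1.21644834e-03,
        1.02503297e-03, -1.23000062e-04]), 'tau': array([ 3.12196644e-04, -3.72313356e+01,  2.52409816e+01,  1.66515360e-02,
       -1.27052272e-04, -6.85621586e-06]), 'eef_pos': array([0.21353118, 0.45146591, 0.2524181 ]), 'tool_rot': array([ 2.19099049e-01,  9.75702058e-01, -1.02141381e-03, -2.40461223e-04]), 'ft_force': array([1.35467186, 0.75005791, 0.05859255]), 'ft_torque': array([0.02108395, 0.00618714, 0.02513957]), 'grasp_force': 0.0, 'grip_width': 0.0851702154793328}
scene [[373.72583754   0.         321.17028462]
 [  0.         373.72583754 201.80268793]
 [  0.           0.           1.        ]] -0.011902705516929776 [[ 0.88035332 -0.47394617  0.01879022]
 [-0.18725973 -0.38368558 -0.90427826]
 [ 0.43578875  0.79256571 -0.42652991]] [-0.56507776  0.18578486  0.80138433]
top [[485.00180175   0.         318.89008881]
 [  0.         485.00180175 204.74931439]
 [  0.           0.           1.        ]] -0.08054848523203464 [[ 0.02083754 -0.99977846  0.00296954]
 [-0.9796408  -0.02101085 -0.19965582]
 [ 0.19967398  0.00125126 -0.97986159]] [-0.0836728   0.58475625  1.18204884]
```

View pics/scene0.png

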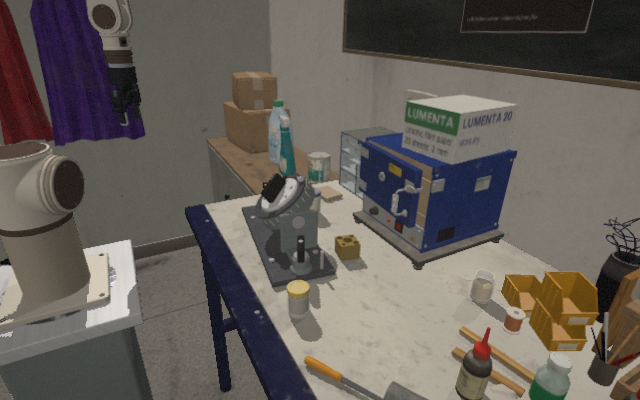

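View pics/top0.png

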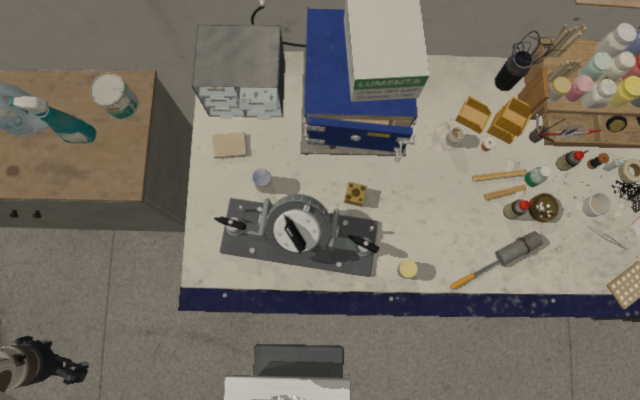

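The scene view shows the head at about (285,220) with the mould at (347,246) and the yellow jar at (298,298). The top view shows the dial at about (297,230), the knobs at about (232,224) and (363,244), the jars at (262,177) and (408,268), and the mould at (356,193). I'll zoom in on both views.

```bash
python3 - <<'E'
import cv2
a=cv2.imread("pics/top0.png")[165:295,205:425]
cv2.imwrite("pics/ztop.png",cv2.resize(a,None,fx=3.6,fy=3.6,interpolation=cv2.INTER_CUBIC))
a=cv2.imread("pics/scene0.png")[165:325,230:370]
cv2.imwrite("pics/zscene.png",cv2.resize(a,None,fx=3.7,fy=3.7,interpolation=cv2.INTER_CUBIC))
E
```

```text
(no output)
```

View pics/ztop.png

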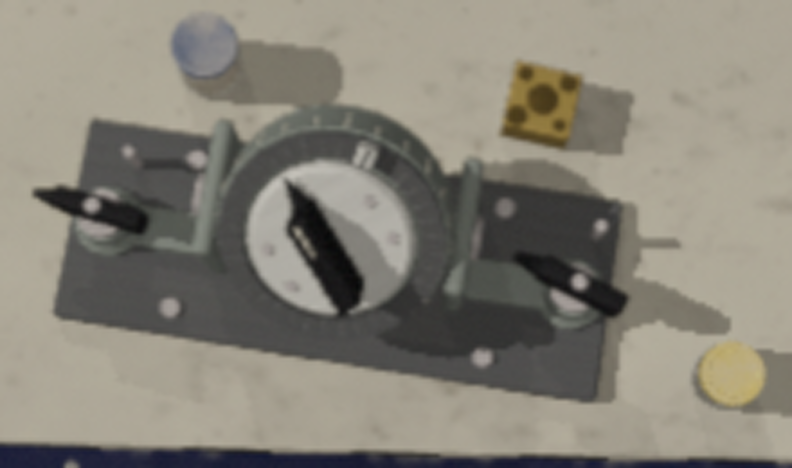

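View pics/zscene.png

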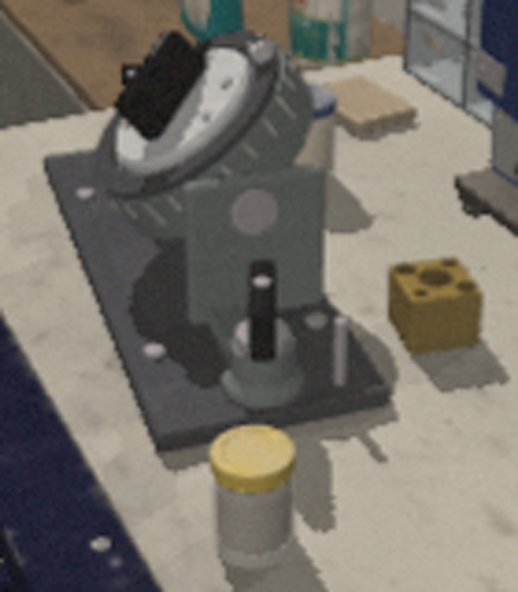

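The zoomed top view shows the plate corners at about (95,122), (620,200), (597,402) and (55,315). The dial nose is at (288,182) and the tab at (365,153). The knob noses are at (35,195) and (517,257), with cap screws at (92,205) and (580,282). In the scene zoom the tab is at (262,47) and the right knob's screw at (262,282).

```bash
cat > h.py <<'E'
import numpy as np, cv2
from workcell import bot
def cam(n):
    c=bot.camera(n); c["O"]=-c["R"].T@c["t"]; return c
def ray(c,uv):
    d=np.array([[uv]],float); D=np.array([c["k1"],0,0,0])
    s=cv2.undistortPoints(d,c["camera_matrix"],D)[0,0]
    v=c["R"].T@np.r_[s,1]; return c["O"],v/np.linalg.norm(v)
def onz(c,uv,z):
    o,v=ray(c,uv); return o+v*(z-o[2])/v[2]
def onplane(c,uv,p,n):
    o,v=ray(c,uv); return o+v*((p-o)@n)/(v@n)
def tri(c1,u1,c2,u2):
    A=np.zeros((3,3));b=np.zeros(3);L=[ray(c1,u1),ray(c2,u2)]
    for o,v in L:
        P=np.eye(3)-np.outer(v,v);A+=P;b+=P@o
    X=np.linalg.solve(A,b);return X,max(np.linalg.norm((np.eye(3)-np.outer(v,v))@(X-o)) for o,v in L)
def proj(c,X):
    x=c["R"]@X+c["t"]
    return cv2.projectPoints(np.array([X],float),cv2.Rodrigues(c["R"])[0],c["t"],c["camera_matrix"],np.array([c["k1"],0,0,0]))[0].ravel()
zt=lambda x,y:(205+(x+.5)/3.6-.5,165+(y+.5)/3.6-.5)
zs=lambda x,y:(230+(x+.5)/3.7-.5,165+(y+.5)/3.7-.5)
E
cat > m.py <<'E'
from h import *
np.set_printoptions(precision=4,suppress=True)
T=cam("top");S=cam("scene")
C=np.array([onz(T,zt(*p),.014) for p in[(95,122),(620,200),(597,402),(55,315)]])
print("plate",C[:,:2].ravel(),[np.linalg.norm(C[i]-C[i-1]) for i in range(4)])
o=C.mean(0);o[2]=0
ey=(C[0]-C[1])+(C[3]-C[2]);yaw=np.arctan2(-ey[0],ey[1])
print("head",o,yaw)
for n,a,b in[("tab",(365,153),(262,47)),("rscrew",(580,282),(262,282)),("mould hole",(543,98),(437,277)),("yellow lid",(732,373),(253,452)),("rplate corner",(597,402),(160,447)),("dial bar nearend top",(347,290),(130,100))]:
    print(n,tri(T,zt(*a),S,zs(*b)))
R=np.array([[np.cos(yaw),-np.sin(yaw),0],[np.sin(yaw),np.cos(yaw),0],[0,0,1]])
H=lambda p:o+R@np.array(p)
n=R@np.array([-.573,0,.820]);u=R@np.array([.820,0,.573]);f=H((0,0,.125));l=R@np.array([0,1,0])
for nm,p,h in[("tip",(288,182),.019),("tab",(365,153),.019),("disc c",(330,238),.012)]:
    X=onplane(T,zt(*p),f+n*h,n); d=X-f-n*h; print(nm,X,"r",np.hypot(d@u,d@l),"ang",np.arctan2(-d@l,d@u),d@u,d@l)
for nm,p,s in[("L",(35,195),1),("R",(517,257),-1)]:
    X=onz(T,zt(*p),.071); k=H((0,s*.17,.071)); d=R.T@(X-k); print(nm,"knob",k,"tip",X,np.hypot(*d[:2]),"ang from +x (cw to go)",np.arctan2(d[1],d[0]))
for nm,p in[("L",(92,205)),("R",(580,282))]: print(nm,"screw",onz(T,zt(*p),.088))
print("blue lid",onz(T,zt(203,44),.074))
E
python3 m.py
```

```text
plate [ 0.6075  0.1634  0.5572 -0.2252  0.4098 -0.2084  0.4638  0.1845] [np.float64(0.14525292384872296), np.float64(0.39176099302820533), np.float64(0.14841292768064202), np.float64(0.3966331437026787)]
head [ 0.5096 -0.0214  0.    ] -0.1326111633698341
tab (array([ 0.5565, -0.0419,  0.1757]), np.float64(0.0001304857507979709))
rscrew (array([ 0.4866, -0.1885,  0.0892]), np.float64(0.00016511958783532247))
mould hole (array([ 0.6261, -0.166 ,  0.0431]), np.float64(0.00011412571632188826))
yellow lid (array([ 0.429 , -0.2976,  0.0599]), np.float64(0.00014949146743851324))
rplate corner (array([ 0.4101, -0.209 ,  0.0084]), np.float64(2.0492808061129473e-05))
dial bar nearend top (array([ 0.4681, -0.031 ,  0.1497]), np.float64(0.0029123869207799673))
tip [0.5382 0.0077 0.1654] r 0.054214458763988886 ang -0.6466376911310556 0.04326932496241109 0.03266455351553913
tab [ 0.5552 -0.042   0.1817] r 0.07319358341609768 ang 0.19751902482762923 0.07177044066441969 -0.014363303941790709
disc c [ 0.5065 -0.0192  0.1373] r 0.004626102524445293 ang -0.3984076541593854 0.00426378578018703 0.001794702033027764
L knob [0.5321 0.1471 0.071 ] tip [0.5421 0.192  0.071 ] 0.04605952397353617 ang from +x (cw to go) 1.4843832483960255
R knob [ 0.4871 -0.1899  0.071 ] tip [ 0.5057 -0.1464  0.071 ] 0.047286258836990815 ang from +x (cw to go) 1.30001991515733
L screw [0.5331 0.1482 0.088 ]
R screw [ 0.4869 -0.1887  0.088 ]
blue lid [0.653  0.0783 0.074 ]
```

The heights and sizes agree with the text. The head is at about (0.510, -0.0205) with yaw -0.134. The dial is at -0.65 rad and the tab at +0.20 rad. The plan is to push the bar's near end leftwards with closed fingers, so I'll close the claw and roll first.

Call:
{"api": "apply_moves", "payload": {
  "commands": [
    [0, 0, 0, 0.11],
    [0, 0, 0, 0.11],
    [0, 0, 0, 0.11],
    [0, 0, 0, 0.11],
    [0, 0, 0, 0.11]
  ],
  "claw": 1
}}

```text
clock: 0.62
eef_pos: [0.2137, 0.4518, 0.253]
tool_rot: [0.49, 0.872, -0.0, 0.0]
ft_force: [-0.0, 0.5, 0.0]
grip_width: 0.0258
grasp_force: 0.0
```

Call:
{"api": "apply_moves", "payload": {
  "commands": [
    [0, 0, 0, 0.11],
    [0, 0, 0, 0.11],
    [0, 0, 0, 0.11],
    [0, 0, 0, 0.11],
    [0, 0, 0, 0.11]
  ]
}}

```text
clock: 1.03
eef_pos: [0.2137, 0.4518, 0.253]
tool_rot: [0.717, 0.697, -0.0, 0.0]
ft_force: [-0.9, 0.5, -0.2]
grip_width: 0.0003
grasp_force: 0.0
```

Call:
{"api": "apply_moves", "payload": {
  "commands": [
    [0, 0, 0, 0.106],
    [0, 0, 0, 0],
    [0, 0, 0, 0],
    [0, 0, 0, 0],
    [0, 0, 0, 0]
  ]
}}

```text
clock: 1.45
eef_pos: [0.2138, 0.4519, 0.2532]
tool_rot: [0.752, 0.659, -0.0, 0.0]
ft_force: [0.7, 1.4, 0.1]
grip_width: 0.0001
grasp_force: 0.0
```

```bash
cat > st.py <<'E'
from h import *
from scipy.spatial.transform import Rotation as Ro
import sys
np.set_printoptions(precision=4,suppress=True)
o=np.array([.510,-.0205,0]);yaw=-.134
RH=Ro.from_euler("z",yaw).as_matrix()
def st(xh=None,yh=None,z=None):
    b=bot.get_obs();R=Ro.from_quat(b["tool_rot"]).as_matrix();p=b["eef_pos"]
    print("t",b["clock"],"tcp",p,"head",RH.T@(p-o),"phi",np.arctan2(R[1,1],R[0,1]),"q",b["joint_pos"],"w",b["grip_width"],"F",b["ft_force"],"tip",bot.tip_reach)
    if xh is not None: print("to go, tool rows(20mm):",R.T@(o+RH@[xh,yh,z]-p)/.02)
if __name__=="__main__": st(*map(float,sys.argv[1:]))
E
python3 st.py -.04 -.065 .23
```

```text
t 1.45 tcp [0.2138 0.4519 0.2532] head [-0.3567  0.4286  0.2532] phi -0.13239791446629803 q [1.129  0.2407 0.0048 1.3352 0.     2.8322] w 5.1566151317251095e-05 F [0.6796 1.398  0.1109] tip 0.022
to go, tool rows(20mm): [-24.7054  15.7958   1.164 ]
```

Call:
{"api": "apply_moves", "payload": {
  "commands": [
    [-0.988, 0.632, 0.046, 0],
    [-0.988, 0.632, 0.046, 0],
    [-0.988, 0.632, 0.046, 0],
    [-0.988, 0.632, 0.046, 0],
    [-0.988, 0.632, 0.046, 0]
  ]
}}

```text
clock: 1.87
eef_pos: [0.2635, 0.3447, 0.2487]
tool_rot: [0.752, 0.659, 0.0, 0.0]
ft_force: [-0.0, -0.5, 1.2]
grip_width: -0.0002
grasp_force: 0.0
```

Call:
{"api": "apply_moves", "payload": {
  "commands": [
    [-0.988, 0.632, 0.046, 0],
    [-0.988, 0.632, 0.046, 0],
    [-0.988, 0.632, 0.046, 0],
    [-0.988, 0.632, 0.046, 0],
    [-0.988, 0.632, 0.046, 0]
  ]
}}

```text
clock: 2.28
eef_pos: [0.313, 0.2382, 0.2442]
tool_rot: [0.752, 0.659, 0.0, 0.0]
ft_force: [0.1, 0.0, -0.1]
grip_width: -0.0002
grasp_force: 0.0
```

Call:
{"api": "apply_moves", "payload": {
  "commands": [
    [-0.988, 0.632, 0.046, 0],
    [-0.988, 0.632, 0.046, 0],
    [-0.988, 0.632, 0.046, 0],
    [-0.988, 0.632, 0.046, 0],
    [-0.988, 0.632, 0.046, 0]
  ]
}}

```text
clock: 2.7
eef_pos: [0.3624, 0.1318, 0.2396]
tool_rot: [0.752, 0.659, 0.0, 0.0]
ft_force: [-0.1, -0.6, 0.0]
grip_width: -0.0001
grasp_force: 0.0
```

Call:
{"api": "apply_moves", "payload": {
  "commands": [
    [-0.988, 0.632, 0.046, 0],
    [-0.988, 0.632, 0.046, 0],
    [-0.988, 0.632, 0.046, 0],
    [-0.988, 0.632, 0.046, 0],
    [-0.988, 0.632, 0.046, 0]
  ]
}}

```text
clock: 3.12
eef_pos: [0.4119, 0.0254, 0.235]
tool_rot: [0.752, 0.659, 0.0, 0.0]
ft_force: [0.3, 0.1, 0.3]
grip_width: 0.0003
grasp_force: 0.0
```

Call:
{"api": "apply_moves", "payload": {
  "commands": [
    [-0.988, 0.632, 0.046, 0],
    [-0.988, 0.632, 0.046, 0],
    [-0.988, 0.632, 0.046, 0],
    [-0.988, 0.632, 0.046, 0],
    [-0.988, 0.632, 0.046, 0]
  ]
}}

```text
clock: 3.53
eef_pos: [0.4614, -0.081, 0.2304]
tool_rot: [0.752, 0.659, 0.0, 0.0]
ft_force: [1.1, 0.3, 0.5]
grip_width: -0.0
grasp_force: 0.0
```

```bash
python3 st.py -.04 -.065 .154
```

```text
t 3.5333 tcp [ 0.4614 -0.081   0.2304] head [-0.0401 -0.0664  0.2304] phi -0.13285512715741588 q [-0.1737  0.19   -0.1202  1.2603  0.0001  1.5299] w -2.1391843390614534e-05 F [1.1001 0.2802 0.5161] tip 0.022
to go, tool rows(20mm): [0.0702 0.0041 3.8178]
```

Call:
{"api": "apply_moves", "payload": {
  "commands": [
    [0, 0, 0.9, 0],
    [0, 0, 0.9, 0],
    [0, 0, 0.9, 0],
    [0, 0, 0.7, 0],
    [0, 0, 0.4, 0]
  ]
}}

```text
clock: 3.95
eef_pos: [0.46, -0.0797, 0.1526]
tool_rot: [0.753, 0.658, -0.001, -0.001]
ft_force: [0.3, -0.0, 0.9]
grip_width: 0.0003
grasp_force: 0.0
```

Call:
{"api": "apply_moves", "payload": {
  "commands": [
    [0.3, 0, 0, 0],
    [0.3, 0, 0, 0],
    [0.3, 0, 0, 0],
    [0.3, 0, 0, 0],
    [0.3, 0, 0, 0]
  ]
}}

```text
clock: 4.37
eef_pos: [0.4647, -0.0512, 0.1549]
tool_rot: [0.753, 0.658, -0.002, 0.002]
ft_force: [-5.3, -13.5, -4.7]
grip_width: -0.0
grasp_force: 6.6
```

```bash
python3 - <<'E'
from st import *
st(-.04,-.03,.154)
T=cam("top");a=T["image"][165:295,205:425]
cv2.imwrite("pics/p1.png",cv2.resize(a,None,fx=3.6,fy=3.6,interpolation=cv2.INTER_CUBIC))
E
```

```text
t 4.3667 tcp [ 0.4647 -0.0512  0.1549] head [-0.0408 -0.0365  0.1549] phi -0.13391485287877947 q [-0.1061  0.2468 -0.255   1.069  -0.006   1.5986] w -4.770049756048243e-06 F [ -5.2749 -13.4789  -4.6705] tip 0.022
to go, tool rows(20mm): [0.3244 0.0391 0.0441]
```

View pics/p1.png

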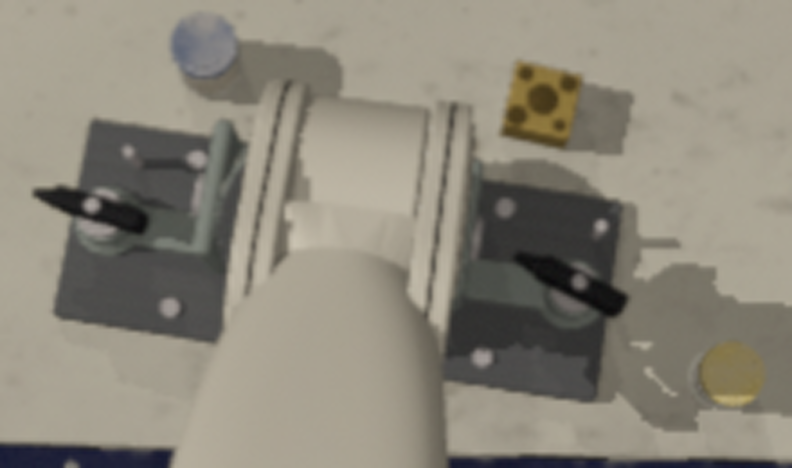

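The arm hides the dial, but the contact force (13 N, leftwards) is as expected. I'll push on, back away and look.

Call:
{"api": "apply_moves", "payload": {
  "commands": [
    [0.17, 0, 0, 0],
    [0.17, 0, 0, 0],
    [0.17, 0, 0, 0],
    [0.17, 0, 0, 0],
    [0.1, 0, 0, 0]
  ]
}}

```text
clock: 4.83
eef_pos: [0.4643, -0.0359, 0.1531]
tool_rot: [0.753, 0.658, -0.004, -0.0]
ft_force: [-4.0, -6.1, -3.3]
grip_width: 0.0004
grasp_force: 3.3
```

```bash
python3 st.py
```

```text
t 4.8333 tcp [ 0.4643 -0.0359  0.1531] head [-0.0433 -0.0214  0.1531] phi -0.13465805304605805 q [-0.0739  0.2494 -0.2568  1.0706 -0.0053  1.6315] w 0.00035379231375139316 F [-4.0322 -6.1094 -3.3003] tip 0.022
```

Call:
{"api": "apply_moves", "payload": {
  "commands": [
    [-0.7, 0, 0, 0],
    [-0.3, 0, -1, 0],
    [-0.5, 0, -1, 0],
    [-1, 0, -1, 0],
    [-1, 0, -1, 0]
  ]
}}

```text
clock: 5.25
eef_pos: [0.458, -0.1036, 0.2359]
tool_rot: [0.752, 0.659, 0.0, 0.0]
ft_force: [0.4, 0.6, -0.5]
grip_width: -0.0002
grasp_force: 0.0
```

Call:
{"api": "apply_moves", "payload": {
  "commands": [
    [-1, -0.5, 0, 0],
    [-1, -0.5, 0, 0],
    [-1, -0.5, 0, 0],
    [-1, -0.5, 0, 0],
    [-1, -0.5, 0, 0]
  ]
}}

```text
clock: 5.67
eef_pos: [0.3947, -0.1967, 0.2352]
tool_rot: [0.753, 0.659, 0.0, 0.001]
ft_force: [-0.2, 0.6, 0.3]
grip_width: 0.0005
grasp_force: 0.0
```

```bash
python3 - <<'E'
from st import *
st(-.04,-.03,.154)
T=cam("top");a=T["image"][165:295,205:425]
cv2.imwrite("pics/p2.png",cv2.resize(a,None,fx=3.6,fy=3.6,interpolation=cv2.INTER_CUBIC))
E
```

```text
t 5.6667 tcp [ 0.3947 -0.1967  0.2352] head [-0.0907 -0.1901  0.2352] phi -0.1329560197008015 q [-0.4625  0.1324 -0.1771  1.2595  0.0001  1.2413] w 0.00048716155636769416 F [-0.2362  0.6174  0.3288] tip 0.022
to go, tool rows(20mm): [8.0021 2.5352 4.0591]
```

View pics/p2.png

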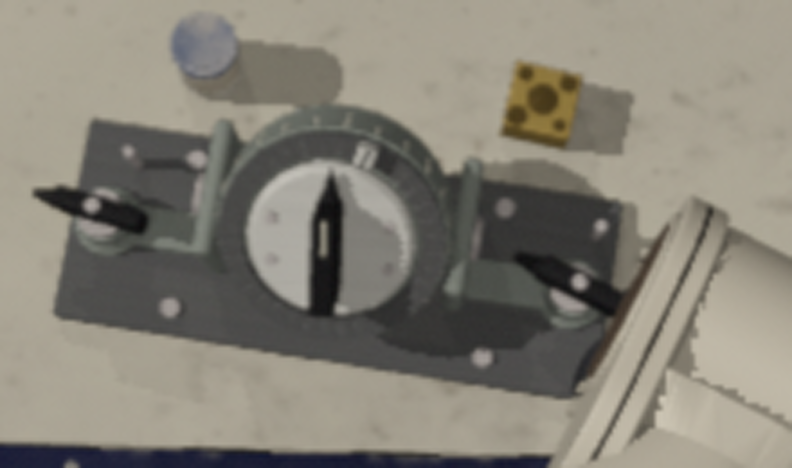

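The nose is now at (331,172) in the zoom and the tab is unmoved at (365,153). Part of the turn remains.

```bash
cat > dial.py <<'E'
from st import *
def ang(T,tip,tab=(365.5,153)):
    n=RH@np.array([-.5736,0,.8192]);u=RH@np.array([.8192,0,.5736]);l=RH@np.array([0,1,0]);f=o+np.array([0,0,.125])
    for nm,p in(("tip",tip),("tab",tab)):
        X=onplane(T,zt(*p),f+n*.019,n);d=X-f-n*.019;print(nm,"ang",np.arctan2(-d@l,d@u),"r",np.hypot(d@u,d@l),"lat",-d@l)
    d=.062
E
python3 - <<'E'
from dial import *
T=cam("top")
ang(T,(331,171)); ang(T,(288,181))
E
```

```text
tip ang -0.08908420579262792 r 0.05554896064572026 lat -0.004941992379576571
tab ang 0.21453855253564108 r 0.07322768460311566 lat 0.015589923783393378
tip ang -0.6299813647861291 r 0.053986647340957046 lat -0.031805137356008144
tab ang 0.21453855253564108 r 0.07322768460311566 lat 0.015589923783393378
```

About 0.30 rad is left. For positive dial angles the contact has to sit further out along the bar, so I'll push at x_h = -0.060, slightly lower.

Call:
{"api": "apply_moves", "payload": {
  "commands": [
    [1, 0.3, 0, 0],
    [1, 0.3, 0, 0],
    [1, 0.3, 0, 0],
    [1, 0.3, 0, 0],
    [1, 0.3, 0, 0]
  ]
}}

```text
clock: 6.18
eef_pos: [0.4388, -0.0993, 0.2349]
tool_rot: [0.753, 0.659, 0.001, 0.0]
ft_force: [1.1, -1.0, 0.6]
grip_width: 0.0002
grasp_force: 0.0
```

Call:
{"api": "apply_moves", "payload": {
  "commands": [
    [1, 0.03, 0.6, 0],
    [0.5, 0, 0.9, 0],
    [0, 0, 0.9, 0],
    [0, 0, 0.9, 0],
    [0, 0, 0.9, 0]
  ]
}}

```text
clock: 6.6
eef_pos: [0.4433, -0.07, 0.1501]
tool_rot: [0.752, 0.659, 0.001, 0.0]
ft_force: [0.2, -0.8, 1.1]
grip_width: -0.0001
grasp_force: 0.0
```

Call:
{"api": "apply_moves", "payload": {
  "commands": [
    [0, 0, 0.2, 0],
    [0.2, 0, 0, 0],
    [0.4, 0, 0, 0],
    [0.4, 0, 0, 0],
    [0.2, 0, 0, 0]
  ]
}}

```text
clock: 7.02
eef_pos: [0.4469, -0.0466, 0.1476]
tool_rot: [0.752, 0.659, 0.001, 0.001]
ft_force: [-1.1, -0.1, -1.2]
grip_width: 0.0002
grasp_force: 0.0
```

```bash
python3 st.py -.06 -.0145 .147
```

```text
t 7.0167 tcp [ 0.4469 -0.0466  0.1476] head [-0.0591 -0.0343  0.1476] phi -0.13289374006601834 q [-0.1043  0.2187 -0.3137  1.0358  0.0005  1.5994] w 0.00023351546130731505 F [-1.1286 -0.1441 -1.21  ] tip 0.022
to go, tool rows(20mm): [ 0.9918 -0.0464  0.03  ]
```

Call:
{"api": "apply_moves", "payload": {
  "commands": [
    [0.25, 0, 0, 0],
    [0.25, 0, 0, 0],
    [0.25, 0, 0, 0],
    [0.2, 0, 0, 0],
    [0, 0, 0, 0]
  ]
}}

```text
clock: 7.43
eef_pos: [0.4476, -0.0291, 0.1461]
tool_rot: [0.753, 0.658, -0.001, 0.0]
ft_force: [-1.4, -3.1, 0.8]
grip_width: 0.0001
grasp_force: 1.5
```

```bash
python3 st.py
```

```text
t 7.4333 tcp [ 0.4476 -0.0291  0.1461] head [-0.0607 -0.0169  0.1461] phi -0.13372091146075604 q [-0.0639  0.2216 -0.3141  1.0365 -0.0016  1.6406] w 8.291143055729119e-05 F [-1.3808 -3.0555  0.7964] tip 0.022
```

Call:
{"api": "apply_moves", "payload": {
  "commands": [
    [-0.7, 0, 0, 0],
    [-0.3, 0, -1, 0],
    [-0.5, 0, -1, 0],
    [-1, 0, -1, 0],
    [-1, 0, -1, 0]
  ]
}}

```text
clock: 7.85
eef_pos: [0.439, -0.0983, 0.2272]
tool_rot: [0.752, 0.659, 0.001, -0.0]
ft_force: [0.8, -0.3, -0.2]
grip_width: -0.0
grasp_force: 0.0
```

Call:
{"api": "apply_moves", "payload": {
  "commands": [
    [-1, 0, 0, 0],
    [-1, -0.5, 0, 0],
    [-1, -0.5, 0, 0],
    [-1, -0.5, 0, 0],
    [-1, 0, 0, 0]
  ]
}}

```text
clock: 8.27
eef_pos: [0.3943, -0.1937, 0.2265]
tool_rot: [0.753, 0.658, 0.0, -0.001]
ft_force: [-0.8, -0.3, -0.3]
grip_width: 0.0
grasp_force: 0.0
```

```bash
python3 - <<'E'
from st import *
st()
T=cam("top");a=T["image"][165:295,205:425]
cv2.imwrite("pics/p3.png",cv2.resize(a,None,fx=3.6,fy=3.6,interpolation=cv2.INTER_CUBIC))
E
```

```text
t 8.2667 tcp [ 0.3943 -0.1937  0.2265] head [-0.0915 -0.1871  0.2265] phi -0.13424546586771358 q [-0.4573  0.1362 -0.1959  1.2393  0.0012  1.2477] w 2.7164772402094273e-05 F [-0.7929 -0.3321 -0.2839] tip 0.022
```

View pics/p3.png

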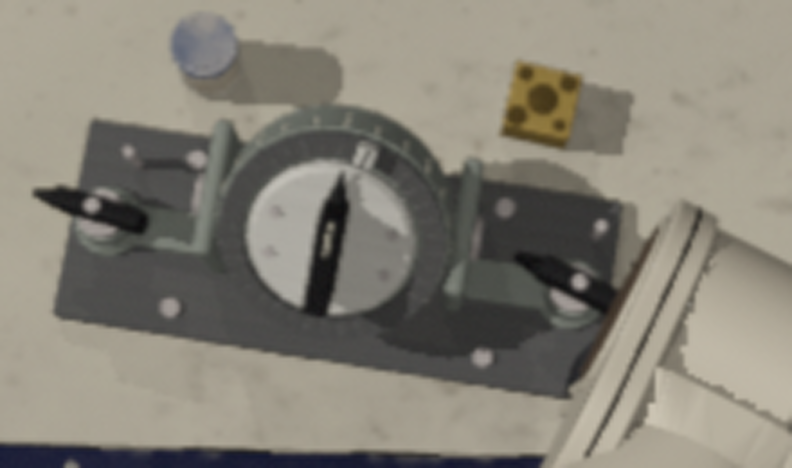

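The nose is now at (343,175), about 0.06 rad, so around 0.15 rad remains. I'll push again, roughly 3.5 mm further.

Call:
{"api": "apply_moves", "payload": {
  "commands": [
    [1, 0.3, 0, 0],
    [1, 0.3, 0, 0],
    [1, 0.3, 0, 0],
    [1, 0.3, 0, 0],
    [1, 0.3, 0, 0]
  ]
}}

```text
clock: 8.73
eef_pos: [0.4396, -0.0971, 0.2264]
tool_rot: [0.753, 0.658, 0.001, -0.0]
ft_force: [0.8, 0.4, 0.5]
grip_width: 0.0001
grasp_force: 0.0
```

Call:
{"api": "apply_moves", "payload": {
  "commands": [
    [1, 0.07, 0.5, 0],
    [1, 0, 0.87, 0],
    [0.55, 0, 0.87, 0],
    [0, 0, 0.87, 0],
    [0, 0, 0.86, 0]
  ]
}}

```text
clock: 9.15
eef_pos: [0.4476, -0.0465, 0.1463]
tool_rot: [0.752, 0.659, 0.001, -0.0]
ft_force: [-0.1, 0.1, 0.4]
grip_width: -0.0001
grasp_force: 0.0
```

Call:
{"api": "apply_moves", "payload": {
  "commands": [
    [0.3, 0, 0, 0],
    [0.3, 0, 0, 0],
    [0.3, 0, 0, 0],
    [0.3, 0, 0, 0],
    [0, 0, 0, 0]
  ]
}}

```text
clock: 9.57
eef_pos: [0.4503, -0.0241, 0.1475]
tool_rot: [0.753, 0.658, -0.001, 0.001]
ft_force: [-1.4, -2.3, -2.3]
grip_width: -0.0
grasp_force: 1.7
```

```bash
python3 st.py -.06 -.0130 .147
```

```text
t 9.5667 tcp [ 0.4503 -0.0241  0.1475] head [-0.0587 -0.0115  0.1475] phi -0.13347588361225401 q [-0.0524  0.2236 -0.3074  1.0397 -0.0018  1.6519] w -4.8960352117462065e-05 F [-1.4378 -2.3387 -2.3052] tip 0.022
to go, tool rows(20mm): [-0.0726 -0.0658  0.0263]
```

Call:
{"api": "apply_moves", "payload": {
  "commands": [
    [-0.7, 0, 0, 0],
    [-0.3, 0, -1, 0],
    [-0.5, 0, -1, 0],
    [-1, 0, -1, 0],
    [-1, 0, -1, 0]
  ]
}}

```text
clock: 9.98
eef_pos: [0.4417, -0.0935, 0.2291]
tool_rot: [0.752, 0.659, 0.001, 0.001]
ft_force: [0.4, -1.7, 0.4]
grip_width: -0.0003
grasp_force: 0.0
```

Call:
{"api": "apply_moves", "payload": {
  "commands": [
    [-1, 0, 0, 0],
    [-1, -0.5, 0, 0],
    [-1, -0.5, 0, 0],
    [-1, -0.5, 0, 0],
    [-1, 0, 0, 0]
  ]
}}

```text
clock: 10.4
eef_pos: [0.3971, -0.189, 0.2284]
tool_rot: [0.753, 0.658, 0.001, 0.001]
ft_force: [0.6, 0.8, 0.1]
grip_width: -0.0003
grasp_force: 0.0
```

```bash
python3 - <<'E'
from st import *
st()
T=cam("top");a=T["image"][165:295,205:425]
cv2.imwrite("pics/p4.png",cv2.resize(a,None,fx=3.6,fy=3.6,interpolation=cv2.INTER_CUBIC))
cv2.imwrite("pics/p4z.png",cv2.resize(a[35:95,55:135],None,fx=9,fy=9,interpolation=cv2.INTER_CUBIC))
E
```

```text
t 10.4 tcp [ 0.3971 -0.189   0.2284] head [-0.0894 -0.1821  0.2284] phi -0.13404579468217204 q [-0.4451  0.1339 -0.1936  1.2414  0.0012  1.2597] w -0.00029074264713810913 F [0.6125 0.7604 0.1452] tip 0.022
```

View pics/p4z.png

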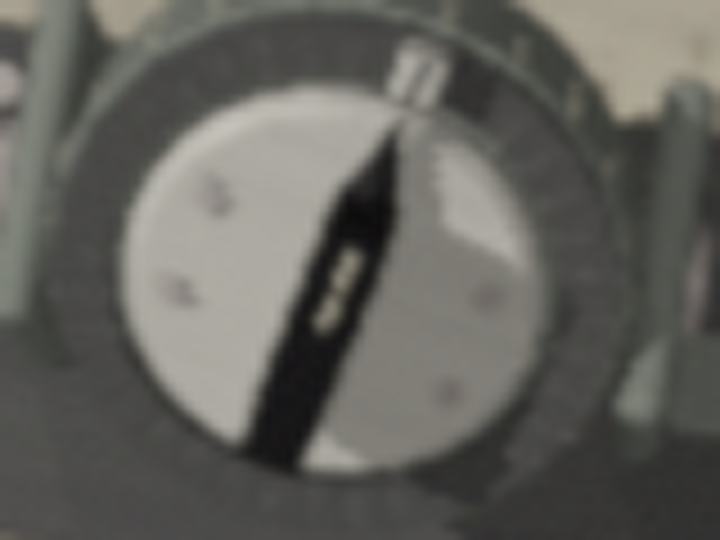

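The zoom shows the nose tip at (396,122), the tab spanning about (388–450, 42–103) with its line at about (422,70), and the disc outline spanning x 120–545 and y 85–478. I'll compare these with the projected geometry.

```bash
python3 - <<'E'
from st import *
T=cam("top")
n=RH@np.array([-.5736,0,.8192]);u=RH@np.array([.8192,0,.5736]);l=RH@np.array([0,1,0]);f=o+np.array([0,0,.125])
px=lambda r,a,h:((proj(T,f+n*h+r*(np.cos(a)*u-np.sin(a)*l))-[260,200]+.5)*9-.5).round(0)
P=np.array([px(.056,a,.012) for a in np.linspace(0,6.28,60)]);print("disc",P.min(0),P.max(0))
for a in(.15,.2,.25,.3):
    print(a,"tip",px(.057,a,.019),"mark",px(.062,a,.019),"tab outer",px(.076,a,.019))
print("tab corners @.2",[px(r,.2+s*.006/r,.019) for r in(.062,.076) for s in(-1,1)],"bottom inner",[px(.062,.2+s*.006/.062,0.004) for s in(-1,1)])
print("bar top ends",[px(s*.036,.25,.05) for s in(-1,1)],[px(s*.036,.2,.05) for s in(-1,1)])
E
```

```text
disc [122. 100.] [544. 481.]
0.15 tip [385. 118.] mark [390. 101.] tab outer [405.  53.]
0.2 tip [396. 121.] mark [402. 104.] tab outer [419.  58.]
0.25 tip [406. 125.] mark [413. 109.] tab outer [433.  63.]
0.3 tip [417. 129.] mark [424. 113.] tab outer [447.  69.]
tab corners @.2 [array([380.,  98.]), array([424., 113.]), array([396.,  51.]), array([441.,  66.])] bottom inner [array([386.,  74.]), array([430.,  90.])]
bar top ends [array([265., 473.]), array([363., 244.])] [array([271., 476.]), array([356., 242.])]
```

```bash
python3 - <<'E'
from st import *
T=cam("top");g=cv2.cvtColor(T["image"],cv2.COLOR_BGR2GRAY)[200:260,260:340].astype(int)
print(g[2:24,34:56])
E
```

```text
[[ 72  71  71  71  71  69  68  69  73  79  85  83  90 100 103 105  91  72
   71  70  67  65]
 [ 72  70  72  72  72  71  71  67  69  70  72  73  75  84  97 107 101  85
   75  71  67  66]
 [ 74  73  70  73  73  74  72  71  72  76  87 109 108  94  86  82  82  86
   90  83  72  68]
 [ 74  74  72  72  74  76  73  72  73  78 113 130 124 114 104  87  69  65
   80  96  97  82]
 [ 76  75  73  73  75  75  73  73  74  87 143 161 145 129 122  98  68  53
   58  75  89  95]
 [ 76  75  73  74  76  76  72  73  74  96 151 167 138 120 140 117  65  50
   50  58  67  74]
 [ 84  83  82  83  83  79  76  75  82 124 159 156 124 133 144 108  60  50
   51  53  54  59]
 [124 122 119 116 114 108  99  89  93 145 164 138 124 149 135  87  53  48
   51  51  52  59]
 [168 165 159 153 149 141 131 117 112 139 149 122 137 152 120  68  51  50
   51  49  52  64]
 [181 179 175 172 170 166 164 160 149 140 124 111 135 138 103  66  54  51
   50  51  60  68]
 [182 182 180 179 177 173 171 170 166 158 145 132 123 113  99  90  77  60
   51  51  64  71]
 [175 174 174 172 172 170 171 173 168 147 127 137 140 126 107 100  97  85
   
[... 246 characters left out ...]
7 124 123 123 138 143 140 132
  112  96  99  89]
 [169 169 168 167 167 163 139  90  44  42  92 118 123 123 135 152 152 144
  138 119 100  86]
 [171 170 169 168 164 142  99  54  33  38  95 120 123 126 144 161 164 156
  150 140 117  91]
 [171 170 171 166 145 103  61  41  28  40  98 118 122 124 138 158 167 165
  157 148 135 109]
 [170 170 167 142  97  60  44  35  26  40  98 120 121 124 144 161 167 168
  166 155 143 126]
 [169 167 155 110  51  37  36  32  25  45 101 121 122 123 134 155 165 168
  168 165 152 137]
 [168 164 134  77  29  20  25  23  18  41 101 122 124 123 128 152 165 166
  167 167 162 148]
 [166 151 108  46  21  17  16  16  18  35  91 118 124 125 128 153 167 168
  167 166 166 156]]
```

The tip sits about 2 mm short of the tab line. That's inside tolerance, but I'll nudge it about 1.3 mm at the bar to gain margin.

Call:
{"api": "apply_moves", "payload": {
  "commands": [
    [1, 0.29, 0, 0],
    [1, 0.29, 0, 0],
    [1, 0.29, 0, 0],
    [1, 0.29, 0, 0],
    [1, 0.29, 0, 0]
  ]
}}

```text
clock: 10.97
eef_pos: [0.4409, -0.0913, 0.2276]
tool_rot: [0.752, 0.659, 0.001, 0.0]
ft_force: [0.6, -0.4, 0.4]
grip_width: -0.0
grasp_force: 0.0
```

Call:
{"api": "apply_moves", "payload": {
  "commands": [
    [1, 0, 0.6, 0],
    [1, 0, 0.87, 0],
    [0.3, 0, 0.87, 0],
    [0, 0, 0.87, 0],
    [0, 0, 0.86, 0]
  ]
}}

```text
clock: 11.38
eef_pos: [0.4469, -0.0457, 0.1455]
tool_rot: [0.752, 0.659, 0.001, 0.0]
ft_force: [-0.0, -0.0, 0.3]
grip_width: 0.0002
grasp_force: 0.0
```

Call:
{"api": "apply_moves", "payload": {
  "commands": [
    [0.3, 0, 0, 0],
    [0.3, 0, 0, 0],
    [0.3, 0, 0, 0],
    [0.15, 0, 0, 0],
    [0, 0, 0, 0]
  ]
}}

```text
clock: 11.8
eef_pos: [0.45, -0.0262, 0.1468]
tool_rot: [0.752, 0.659, 0.001, 0.001]
ft_force: [0.4, -1.0, 0.2]
grip_width: 0.0001
grasp_force: 0.0
```

```bash
python3 st.py -.06 -.0102 .147
```

```text
t 11.8 tcp [ 0.45   -0.0262  0.1468] head [-0.0587 -0.0136  0.1468] phi -0.13251497220625116 q [-0.0583  0.2222 -0.3114  1.0345  0.0003  1.645 ] w 0.00013813862127126967 F [ 0.4072 -0.9627  0.1833] tip 0.022
to go, tool rows(20mm): [ 0.1717 -0.0657 -0.0101]
```

Call:
{"api": "apply_moves", "payload": {
  "commands": [
    [0.06, 0, 0, 0],
    [0.06, 0, 0, 0],
    [0.06, 0, 0, 0],
    [0, 0, 0, 0],
    [0, 0, 0, 0]
  ]
}}

```text
clock: 12.22
eef_pos: [0.4496, -0.024, 0.1457]
tool_rot: [0.753, 0.658, -0.0, 0.0]
ft_force: [-0.2, -1.9, 1.4]
grip_width: 0.0001
grasp_force: 0.9
```

```bash
python3 st.py
```

```text
t 12.2167 tcp [ 0.4496 -0.024   0.1457] head [-0.0594 -0.0115  0.1457] phi -0.1345197743391463 q [-0.0529  0.2237 -0.3125  1.0341 -0.0007  1.6524] w 0.0001085123565968164 F [-0.2023 -1.9416  1.4313] tip 0.022
```

Call:
{"api": "apply_moves", "payload": {
  "commands": [
    [-0.7, 0, 0, 0],
    [-0.3, 0, -1, 0],
    [-0.5, 0, -1, 0],
    [-1, 0, -1, 0],
    [-1, 0, -1, 0]
  ]
}}

```text
clock: 12.63
eef_pos: [0.4396, -0.093, 0.2261]
tool_rot: [0.752, 0.659, 0.0, -0.001]
ft_force: [-0.5, -0.7, -0.4]
grip_width: 0.0002
grasp_force: 0.0
```

Call:
{"api": "apply_moves", "payload": {
  "commands": [
    [-1, 0, 0, 0],
    [-1, -0.5, 0, 0],
    [-1, -0.5, 0, 0],
    [-1, -0.5, 0, 0],
    [-1, 0, 0, 0]
  ]
}}

```text
clock: 13.05
eef_pos: [0.395, -0.1882, 0.2254]
tool_rot: [0.753, 0.658, -0.0, -0.001]
ft_force: [0.7, -0.1, -0.3]
grip_width: 0.0002
grasp_force: 0.0
```

```bash
python3 - <<'E'
from st import *
st(0,-.17,.165)
T=cam("top");cv2.imwrite("pics/p5.png",T["image"]);g=cv2.cvtColor(T["image"],cv2.COLOR_BGR2GRAY)[200:260,260:340].astype(int)
print(g[6:22,38:54])
E
```

```text
t 13.05 tcp [ 0.395  -0.1882  0.2254] head [-0.0916 -0.1816  0.2254] phi -0.1344129728698855 q [-0.4452  0.1342 -0.2012  1.2371  0.0006  1.26  ] w 0.00017765394820218707 F [ 0.6564 -0.0969 -0.3328] tip 0.022
to go, tool rows(20mm): [0.5789 4.5832 3.0134]
[[ 75  75  72  71  73  87 143 161 145 129 121  98  69  53  58  75]
 [ 78  75  71  73  75  97 151 167 138 119 140 117  65  50  50  61]
 [ 83  79  76  75  81 124 158 156 124 133 143 109  60  48  51  54]
 [113 107 100  89  92 145 164 138 125 148 135  87  53  50  50  51]
 [149 141 132 117 112 139 149 122 137 152 120  67  51  51  51  49]
 [170 166 163 160 150 140 124 110 136 137 103  67  54  51  51  52]
 [177 174 171 170 167 158 145 132 124 113  99  90  78  61  52  51]
 [171 170 171 172 168 148 128 137 140 126 107  99  97  86  68  63]
 [168 168 169 166 146 109 114 140 137 123 112 109 102  96  93  83]
 [168 170 166 153 113  71 111 130 127 121 119 118 117 106  94  93]
 [168 168 163 131  73  52 107 125 124 124 138 143 140 133 113  97]
 [166 163 139  90  43  40  93 118 122 123 135 153 152 145 138 119]
 [163 142  99  55  33  40  95 120 123 125 145 161 164 156 150 140]
 [145 103  61  41  28  40  98 120 123 124 137 158 167 165 157 148]
 [ 98  60  44  35  27  41  99 120 121 124 143 161 167 168 167 156]
 [ 51  37  38  30  22  46 101 121 122 123 134 155 166 167 168 165]]
```

The nose didn't move: that push only reached the previous contact. I'll nudge once more, about 1.4 mm deeper.

Call:
{"api": "apply_moves", "payload": {
  "commands": [
    [1, 0.3, 0, 0],
    [1, 0.3, 0, 0],
    [1, 0.3, 0, 0],
    [1, 0.3, 0, 0],
    [1, 0.3, 0, 0]
  ]
}}

```text
clock: 13.52
eef_pos: [0.4403, -0.0918, 0.2254]
tool_rot: [0.753, 0.658, 0.0, -0.0]
ft_force: [0.2, 0.2, 0.5]
grip_width: -0.0002
grasp_force: 0.0
```

Call:
{"api": "apply_moves", "payload": {
  "commands": [
    [1, 0.08, 0.4, 0],
    [1, 0, 0.87, 0],
    [0.3, 0, 0.87, 0],
    [0, 0, 0.87, 0],
    [0, 0, 0.86, 0]
  ]
}}

```text
clock: 13.93
eef_pos: [0.4478, -0.0464, 0.1472]
tool_rot: [0.752, 0.659, 0.0, -0.0]
ft_force: [0.1, 0.4, -0.6]
grip_width: -0.0002
grasp_force: 0.0
```

Call:
{"api": "apply_moves", "payload": {
  "commands": [
    [0.4, 0, 0, 0],
    [0.4, 0, 0, 0],
    [0.3, 0, 0, 0],
    [0.1, 0, 0, 0],
    [0.1, 0, 0, 0]
  ]
}}

```text
clock: 14.35
eef_pos: [0.4516, -0.0225, 0.1489]
tool_rot: [0.753, 0.658, -0.001, 0.002]
ft_force: [-1.2, -5.1, -1.4]
grip_width: 0.0001
grasp_force: 2.7
```

```bash
python3 st.py
```

```text
t 14.35 tcp [ 0.4516 -0.0225  0.1489] head [-0.0576 -0.0098  0.1489] phi -0.13406026991074327 q [-0.0477  0.2237 -0.3032  1.0428 -0.0034  1.6572] w 0.000100022438107022 F [-1.2064 -5.057  -1.4019] tip 0.022
```

Call:
{"api": "apply_moves", "payload": {
  "commands": [
    [-0.7, 0, 0, 0],
    [-0.3, 0, -1, 0],
    [-0.5, 0, -1, 0],
    [-1, 0, -1, 0],
    [-1, 0, -1, 0]
  ]
}}

```text
clock: 14.77
eef_pos: [0.4424, -0.091, 0.2302]
tool_rot: [0.752, 0.659, 0.001, 0.001]
ft_force: [0.3, 0.3, -0.2]
grip_width: 0.0001
grasp_force: 0.0
```

Call:
{"api": "apply_moves", "payload": {
  "commands": [
    [-1, 0, 0, 0],
    [-1, -0.5, 0, 0],
    [-1, -0.5, 0, 0],
    [-1, -0.5, 0, 0],
    [-1, 0, 0, 0]
  ]
}}

```text
clock: 15.18
eef_pos: [0.3977, -0.1866, 0.2295]
tool_rot: [0.753, 0.658, 0.001, 0.0]
ft_force: [0.8, 0.3, 0.2]
grip_width: 0.0001
grasp_force: 0.0
```

```bash
python3 - <<'E'
from st import *
st(0,-.17,.165)
T=cam("top");cv2.imwrite("pics/p6.png",T["image"]);g=cv2.cvtColor(T["image"],cv2.COLOR_BGR2GRAY)[200:260,260:340].astype(int)
print(g[6:22,38:54])
E
```

```text
t 15.1833 tcp [ 0.3977 -0.1866  0.2295] head [-0.0891 -0.1796  0.2295] phi -0.13402372999132678 q [-0.439   0.1328 -0.1919  1.2447  0.0007  1.2658] w 5.4829049406749315e-05 F [0.8005 0.3446 0.1679] tip 0.022
to go, tool rows(20mm): [0.4772 4.4482 3.2309]
[[ 75  75  73  72  73  86 142 161 145 128 120  99  68  53  59  74]
 [ 78  77  71  72  75  96 150 167 139 119 140 116  65  49  50  58]
 [ 83  80  76  75  81 125 158 156 124 133 144 109  60  50  51  53]
 [120 107  97  88  93 145 164 138 125 148 134  88  53  50  50  49]
 [149 137 129 120 115 140 148 121 137 151 119  68  51  50  50  50]
 [170 165 163 159 149 140 124 111 135 134  99  65  55  52  51  50]
 [177 174 171 169 165 161 152 136 126 112  97  90  76  60  52  52]
 [171 170 169 171 172 169 160 149 143 131 111  98  97  85  68  64]
 [168 168 168 169 169 167 151 126 138 146 139 119 102  97  91  83]
 [169 168 169 168 165 153 120  86 134 151 137 121 120 109  94  93]
 [167 168 168 166 153 119  73  64 115 132 126 120 122 119 105  94]
 [167 167 165 152 118  72  44  56 102 121 122 124 134 139 134 117]
 [169 165 151 118  73  43  35  63 105 121 122 125 148 152 147 139]
 [167 152 118  73  45  33  34  74 110 122 122 127 152 163 157 147]
 [148 109  70  48  39  29  34  81 112 121 122 125 153 166 164 155]
 [114  60  42  43  35  25  36  93 117 121 121 126 152 166 168 165]]
```

```bash
python3 - <<'E'
from st import *
T=cam("top")
n=RH@np.array([-.5736,0,.8192]);u=RH@np.array([.8192,0,.5736]);l=RH@np.array([0,1,0])
for du in(0,.002,.004):
  f=o+np.array([0,0,.125])+du*u
  for nm,p in(("tab out",(46.9,7)),("tab mid",(46.0,9)),("tab in",(45.0,10.8)),("tip before",(43.1,13.7)),("tip now",(44.9,14)),("now nose r18",(43.6,18)),("bef nose r18",(41.8,18))):
    X=onplane(T,(260+p[0],200+p[1]),f+n*.019,n);d=X-f-n*.019;print(du,nm,"ang %.3f r %.4f"%(np.arctan2(-d@l,d@u),np.hypot(d@u,d@l)))
b=cv2.imread("pics/p6.png")[200:260,260:340]
cv2.imwrite("pics/p6z.png",cv2.resize(b,None,fx=9,fy=9,interpolation=cv2.INTER_CUBIC))
E
```

```text
0 tab out ang 0.234 r 0.0742
0 tab mid ang 0.232 r 0.0687
0 tab in ang 0.222 r 0.0635
0 tip before ang 0.192 r 0.0549
0 tip now ang 0.267 r 0.0558
0 now nose r18 ang 0.290 r 0.0451
0 bef nose r18 ang 0.203 r 0.0434
0.002 tab out ang 0.241 r 0.0723
0.002 tab mid ang 0.238 r 0.0667
0.002 tab in ang 0.229 r 0.0616
0.002 tip before ang 0.199 r 0.0530
0.002 tip now ang 0.277 r 0.0539
0.002 now nose r18 ang 0.304 r 0.0432
0.002 bef nose r18 ang 0.213 r 0.0415
0.004 tab out ang 0.247 r 0.0703
0.004 tab mid ang 0.246 r 0.0648
0.004 tab in ang 0.237 r 0.0596
0.004 tip before ang 0.207 r 0.0510
0.004 tip now ang 0.287 r 0.0520
0.004 now nose r18 ang 0.318 r 0.0413
0.004 bef nose r18 ang 0.224 r 0.0395
```

View pics/p6z.png

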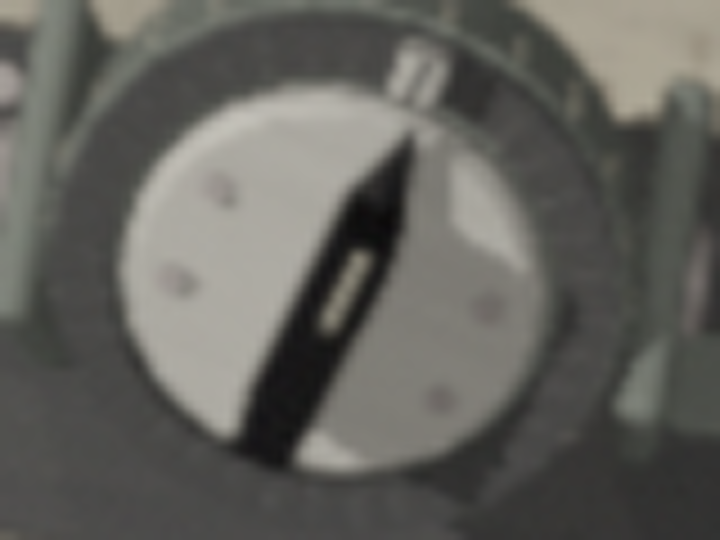

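The picture puts the tab line at (422,75) and the nose tip at (412,135). The dial has gone about 0.04–0.05 rad past the tab, still in tolerance, and I'd rather centre it. I'll go to the other side of the bar and nudge it back.

Call:
{"api": "apply_moves", "payload": {
  "commands": [
    [1, 0.145, 0, 0],
    [1, 0.145, 0, 0],
    [1, 0.145, 0, 0],
    [1, 0.145, 0, 0],
    [1, 0.145, 0, 0]
  ]
}}

```text
clock: 15.7
eef_pos: [0.4274, -0.0872, 0.229]
tool_rot: [0.753, 0.658, 0.001, 0.0]
ft_force: [0.1, -0.2, -0.2]
grip_width: 0.0
grasp_force: 0.0
```

Call:
{"api": "apply_moves", "payload": {
  "commands": [
    [1, 0.145, 0, 0],
    [1, 0.145, 0, 0],
    [1, 0.145, 0, 0],
    [1, 0.145, 0, 0],
    [1, 0.145, 0, 0]
  ]
}}

```text
clock: 16.12
eef_pos: [0.4548, 0.0103, 0.229]
tool_rot: [0.753, 0.659, 0.001, 0.0]
ft_force: [0.2, 0.1, -0.5]
grip_width: -0.0006
grasp_force: 0.0
```

Call:
{"api": "apply_moves", "payload": {
  "commands": [
    [1, 0, 0.4, 0],
    [0.75, 0, 0.92, 0],
    [0, 0, 0.92, 0],
    [0, 0, 0.92, 0],
    [0, 0, 0.92, 0]
  ]
}}

```text
clock: 16.53
eef_pos: [0.4595, 0.0446, 0.1466]
tool_rot: [0.752, 0.659, 0.001, 0.0]
ft_force: [-0.2, 0.3, -0.1]
grip_width: 0.0
grasp_force: 0.0
```

Call:
{"api": "apply_moves", "payload": {
  "commands": [
    [-0.3, 0, 0, 0],
    [-0.2, 0, 0, 0],
    [-0.2, 0, 0, 0],
    [-0.1, 0, 0, 0],
    [0, 0, 0, 0]
  ]
}}

```text
clock: 16.95
eef_pos: [0.4577, 0.0264, 0.1479]
tool_rot: [0.753, 0.658, 0.001, 0.001]
ft_force: [-0.8, -0.2, -0.1]
grip_width: 0.0001
grasp_force: 0.0
```

```bash
python3 st.py -.06 .0345 .147
```

```text
t 16.95 tcp [0.4577 0.0264 0.1479] head [-0.0581  0.0395  0.1479] phi -0.13508894133809915 q [ 0.0576  0.2351 -0.2909  1.042   0.      1.7635] w 9.349814245156285e-05 F [-0.7646 -0.1964 -0.0905] tip 0.022
to go, tool rows(20mm): [-0.251  -0.0962  0.0461]
```

Call:
{"api": "apply_moves", "payload": {
  "commands": [
    [-0.05, 0, 0, 0],
    [-0.05, 0, 0, 0],
    [0, 0, 0, 0],
    [0, 0, 0, 0],
    [0, 0, 0, 0]
  ]
}}

```text
clock: 17.37
eef_pos: [0.4566, 0.025, 0.1466]
tool_rot: [0.753, 0.658, 0.0, 0.0]
ft_force: [0.2, -0.7, -0.2]
grip_width: 0.0001
grasp_force: 0.0
```

Call:
{"api": "apply_moves", "payload": {
  "commands": [
    [-0.05, 0, 0, 0],
    [-0.05, 0, 0, 0],
    [0, 0, 0, 0],
    [0, 0, 0, 0],
    [0, 0, 0, 0]
  ]
}}

```text
clock: 17.78
eef_pos: [0.4563, 0.023, 0.1465]
tool_rot: [0.753, 0.658, -0.0, -0.0]
ft_force: [-0.1, -0.8, -0.5]
grip_width: -0.0005
grasp_force: 0.0
```

Call:
{"api": "apply_moves", "payload": {
  "commands": [
    [-0.05, 0, 0, 0],
    [-0.05, 0, 0, 0],
    [0, 0, 0, 0],
    [0, 0, 0, 0],
    [0, 0, 0, 0]
  ]
}}

```text
clock: 18.2
eef_pos: [0.456, 0.021, 0.1465]
tool_rot: [0.753, 0.658, 0.0, 0.0]
ft_force: [0.2, -0.3, -0.3]
grip_width: -0.0001
grasp_force: 0.0
```

Call:
{"api": "apply_moves", "payload": {
  "commands": [
    [-0.05, 0, 0, 0],
    [-0.03, 0, 0, 0],
    [0, 0, 0, 0],
    [0, 0, 0, 0],
    [0, 0, 0, 0]
  ]
}}

```text
clock: 18.62
eef_pos: [0.4558, 0.0194, 0.1465]
tool_rot: [0.753, 0.658, -0.0, -0.0]
ft_force: [0.5, -0.2, -0.3]
grip_width: 0.0002
grasp_force: 0.0
```

Call:
{"api": "apply_moves", "payload": {
  "commands": [
    [-0.05, 0, 0, 0],
    [-0.03, 0, 0, 0],
    [0, 0, 0, 0],
    [0, 0, 0, 0],
    [0, 0, 0, 0]
  ]
}}

```text
clock: 19.03
eef_pos: [0.4557, 0.0181, 0.1466]
tool_rot: [0.753, 0.658, 0.0, -0.0]
ft_force: [-0.3, 2.4, 0.2]
grip_width: -0.0001
grasp_force: 1.3
```

Call:
{"api": "apply_moves", "payload": {
  "commands": [
    [-0.05, 0, 0, 0],
    [-0.03, 0, 0, 0],
    [0, 0, 0, 0],
    [0, 0, 0, 0],
    [0, 0, 0, 0]
  ]
}}

```text
clock: 19.45
eef_pos: [0.4552, 0.0171, 0.1463]
tool_rot: [0.753, 0.658, 0.001, -0.001]
ft_force: [-0.3, 5.3, -1.6]
grip_width: 0.0001
grasp_force: 2.5
```

Call:
{"api": "apply_moves", "payload": {
  "commands": [
    [-0.03, 0, 0, 0],
    [0, 0, 0, 0],
    [0, 0, 0, 0],
    [0.3, 0, 0, 0],
    [0.7, 0, 0, 0]
  ]
}}

```text
clock: 19.87
eef_pos: [0.4577, 0.0343, 0.1464]
tool_rot: [0.754, 0.657, -0.001, 0.001]
ft_force: [-0.4, 1.3, -0.3]
grip_width: 0.0003
grasp_force: 0.0
```

Call:
{"api": "apply_moves", "payload": {
  "commands": [
    [0.5, 0, -1, 0],
    [0.5, 0, -1, 0],
    [1, 0, -1, 0],
    [1, -0.3, -1, 0],
    [1, -0.5, 0, 0]
  ]
}}

```text
clock: 20.28
eef_pos: [0.4557, 0.1177, 0.2306]
tool_rot: [0.753, 0.658, 0.003, 0.003]
ft_force: [0.3, 0.7, -0.4]
grip_width: -0.0002
grasp_force: 0.0
```

Call:
{"api": "apply_moves", "payload": {
  "commands": [
    [1, -0.3, 0, 0],
    [1, -0.3, 0, 0],
    [1, -0.3, 0, 0],
    [1, 0, 0, 0],
    [1, 0, 0, 0]
  ]
}}

```text
clock: 20.7
eef_pos: [0.4482, 0.219, 0.2267]
tool_rot: [0.753, 0.658, -0.0, 0.001]
ft_force: [0.6, 0.9, -0.4]
grip_width: 0.0001
grasp_force: 0.0
```

```bash
python3 - <<'E'
from st import *
st(0,.17,.165)
T=cam("top");cv2.imwrite("pics/p7.png",T["image"]);g=cv2.cvtColor(T["image"],cv2.COLOR_BGR2GRAY)[200:260,260:340].astype(int)
print(g[6:22,38:54])
E
```

```text
t 20.7 tcp [0.4482 0.219  0.2267] head [-0.0933  0.2291  0.2267] phi -0.13389527860081116 q [ 0.4556  0.2515 -0.0509  1.2684 -0.0018  2.1603] w 0.00014756808740399267 F [ 0.6494  0.8745 -0.4228] tip 0.022
to go, tool rows(20mm): [-2.9503  4.66    3.0935]
[[ 77  76  74  74  77  90 145 164 147 132 123 101  70  55  61  76]
 [ 80  78  74  75  77  99 154 170 141 122 142 119  67  51  53  61]
 [ 85  82  79  77  84 128 162 159 127 136 147 111  63  51  52  55]
 [116 109 106  94  94 149 168 142 127 152 138  90  56  51  51  52]
 [150 143 136 121 115 142 152 126 140 156 123  71  52  52  51  51]
 [172 170 167 164 154 142 126 114 139 140 105  69  56  53  51  54]
 [181 179 176 174 170 162 149 136 128 115 100  92  79  62  54  55]
 [175 174 175 176 175 167 145 143 146 133 112 101  99  88  69  65]
 [172 172 173 173 169 147 112 139 155 149 136 120 106  98  95  84]
 [172 173 172 168 147 105  80 138 149 136 129 122 119 109  96  95]
 [171 171 170 155 116  64  70 137 144 127 124 127 135 135 116  99]
 [171 169 157 122  75  43  59 118 130 126 128 148 153 148 141 122]
 [170 164 135  83  45  33  52 106 125 126 129 155 165 158 151 144]
 [158 132  92  54  37  31  63 106 124 125 131 156 170 167 160 151]
 [114  76  55  43  32  33  77 112 123 123 129 156 170 171 168 158]
 [ 67  36  41  38  27  30  81 114 125 125 128 155 169 171 171 167]]
```

The nose is now mid-way, at column 44.0 between the two earlier readings of 43.1 and 44.9, so it stands at the tab. Next is the left knob: roll counter-clockwise to about 2.90 rad and open part way.

Call:
{"api": "apply_moves", "payload": {
  "commands": [
    [0, 0, 0, -0.116],
    [0, 0, 0, -0.116],
    [0, 0, 0, -0.116],
    [0, 0, 0, -0.116],
    [0, 0, 0, -0.116]
  ],
  "claw": 0.4
}}

```text
clock: 21.17
eef_pos: [0.4484, 0.2179, 0.2264]
tool_rot: [0.519, 0.855, -0.001, 0.001]
ft_force: [0.8, 0.3, -0.7]
grip_width: 0.0514
grasp_force: 0.0
```

Call:
{"api": "apply_moves", "payload": {
  "commands": [
    [0, 0, 0, -0.116],
    [0, 0, 0, -0.116],
    [0, 0, 0, -0.116],
    [0, 0, 0, -0.116],
    [0, 0, 0, -0.116]
  ]
}}

```text
clock: 21.58
eef_pos: [0.4485, 0.2178, 0.2265]
tool_rot: [0.24, 0.971, -0.001, 0.0]
ft_force: [-0.6, 0.4, 0.8]
grip_width: 0.0509
grasp_force: 0.0
```

Call:
{"api": "apply_moves", "payload": {
  "commands": [
    [0, 0, 0, -0.116],
    [0, 0, 0, -0.116],
    [0, 0, 0, -0.116],
    [0, 0, 0, -0.116],
    [0, 0, 0, -0.116]
  ]
}}

```text
clock: 22.0
eef_pos: [0.4484, 0.2178, 0.2264]
tool_rot: [-0.061, 0.998, -0.001, 0.0]
ft_force: [-0.5, 0.2, 0.3]
grip_width: 0.0511
grasp_force: 0.0
```

Call:
{"api": "apply_moves", "payload": {
  "commands": [
    [0, 0, 0, -0.116],
    [0, 0, 0, -0.116],
    [0, 0, 0, -0.116],
    [0, 0, 0, -0.116],
    [0, 0, 0, -0.116]
  ]
}}

```text
clock: 22.42
eef_pos: [0.4485, 0.2178, 0.2265]
tool_rot: [-0.357, 0.934, -0.001, -0.0]
ft_force: [0.3, 0.5, 0.7]
grip_width: 0.0511
grasp_force: 0.0
```

Call:
{"api": "apply_moves", "payload": {
  "commands": [
    [0, 0, 0, -0.116],
    [0, 0, 0, -0.116],
    [0, 0, 0, -0.116],
    [0, 0, 0, -0.116],
    [0, 0, 0, -0.116]
  ]
}}

```text
clock: 22.83
eef_pos: [0.4485, 0.2178, 0.2265]
tool_rot: [-0.62, 0.785, -0.001, -0.0]
ft_force: [-0.3, -0.6, -0.0]
grip_width: 0.0512
grasp_force: 0.0
```

```bash
python3 st.py 0 .17 .082
```

```text
t 22.8333 tcp [0.4485 0.2178 0.2265] head [-0.0928  0.228   0.2265] phi 2.9084806156632528 q [ 0.4531  0.2514 -0.0516  1.2681 -0.0017 -0.8846] w 0.05119250661386943 F [-0.2655 -0.6498 -0.0259] tip 0.022
to go, tool rows(20mm): [ 2.4142 -4.8995  7.2305]
```

Call:
{"api": "apply_moves", "payload": {
  "commands": [
    [0.483, -0.98, 0, 0],
    [0.483, -0.98, 0, 0],
    [0.483, -0.98, 0, 0],
    [0.483, -0.98, 0, 0],
    [0.482, -0.98, 0, 0]
  ]
}}

```text
clock: 23.25
eef_pos: [0.5329, 0.1471, 0.2265]
tool_rot: [-0.618, 0.786, -0.001, -0.0]
ft_force: [-0.2, 0.3, -0.5]
grip_width: 0.0514
grasp_force: 0.0
```

Call:
{"api": "apply_moves", "payload": {
  "commands": [
    [0, 0, 1, 0],
    [0, 0, 1, 0],
    [0, 0, 1, 0],
    [0, 0, 1, 0],
    [0, 0, 1, 0]
  ]
}}

```text
clock: 23.67
eef_pos: [0.5322, 0.1476, 0.1255]
tool_rot: [-0.618, 0.786, -0.001, -0.0]
ft_force: [0.0, 0.4, -0.1]
grip_width: 0.051
grasp_force: 0.0
```

Call:
{"api": "apply_moves", "payload": {
  "commands": [
    [0, 0, 1, 0],
    [0, 0, 0.7, 0],
    [0, 0, 0.53, 0],
    [0, 0, 0, 0],
    [0, 0, 0, 0]
  ]
}}

```text
clock: 24.08
eef_pos: [0.5319, 0.148, 0.0816]
tool_rot: [-0.618, 0.786, -0.0, -0.001]
ft_force: [0.8, 0.4, 0.3]
grip_width: 0.0512
grasp_force: 0.0
```

```bash
python3 st.py 0 .17 .082
```

```text
t 24.0833 tcp [0.5319 0.148  0.0816] head [-0.0008  0.1699  0.0816] phi 2.9027321155931403 q [ 0.2717  0.4745 -0.1273  0.9702 -0.0006 -1.0602] w 0.05122123248833957 F [0.7909 0.4292 0.3039] tip 0.022
to go, tool rows(20mm): [-0.0073 -0.0393 -0.0179]
```

Call:
{"api": "apply_moves", "payload": {
  "commands": [
    [0, 0, 0, 0],
    [0, 0, 0, 0],
    [0, 0, 0, 0],
    [0, 0, 0, 0],
    [0, 0, 0, 0]
  ],
  "claw": 1
}}

```text
clock: 24.5
eef_pos: [0.5328, 0.1486, 0.0833]
tool_rot: [-0.618, 0.786, -0.0, 0.001]
ft_force: [-1.1, -0.3, 6.4]
grip_width: 0.015
grasp_force: 58.9
```

Call:
{"api": "apply_moves", "payload": {
  "commands": [
    [0, 0, 0, 0.11],
    [0, 0, 0, 0.11],
    [0, 0, 0, 0.11],
    [0, 0, 0, 0.11],
    [0, 0, 0, 0.11]
  ]
}}

```text
clock: 24.92
eef_pos: [0.5326, 0.1487, 0.0833]
tool_rot: [-0.367, 0.93, 0.0, 0.001]
ft_force: [-2.2, 1.4, 6.2]
grip_width: 0.015
grasp_force: 58.5
```

Call:
{"api": "apply_moves", "payload": {
  "commands": [
    [0, 0, 0, 0.11],
    [0, 0, 0, 0.11],
    [0, 0, 0, 0.11],
    [0, 0, 0, 0.11],
    [0, 0, 0, 0.11]
  ]
}}

```text
clock: 25.33
eef_pos: [0.5324, 0.149, 0.0833]
tool_rot: [-0.088, 0.996, 0.001, 0.001]
ft_force: [-2.5, 0.9, 6.5]
grip_width: 0.0152
grasp_force: 58.5
```

Call:
{"api": "apply_moves", "payload": {
  "commands": [
    [0, 0, 0, 0.11],
    [0, 0, 0, 0.11],
    [0, 0, 0, 0.06],
    [0, 0, 0, 0],
    [0, 0, 0, 0]
  ]
}}

```text
clock: 25.75
eef_pos: [0.5324, 0.1491, 0.0833]
tool_rot: [0.056, 0.998, 0.001, 0.001]
ft_force: [-2.0, 2.4, 7.0]
grip_width: 0.0149
grasp_force: 58.7
```

```bash
python3 - <<'E'
from st import *
st(0,.17,.082); print(bot.get_obs()["ft_torque"])
E
```

```text
t 25.75 tcp [0.5324 0.1491 0.0833] head [-0.0005  0.1711  0.0833] phi 1.458366070229895 q [ 0.2725  0.472  -0.1264  0.9706  0.0012  0.3849] w 0.014940304215501712 F [-2.0001  2.4406  7.0416] tip 0.022
to go, tool rows(20mm): [-0.0212 -0.0558  0.0643]
[ 0.205   0.4691 -0.1465]
```

Call:
{"api": "apply_moves", "payload": {
  "commands": [
    [0, 0, 0, 0.04],
    [0, 0, 0, 0.04],
    [0, 0, 0, 0.02],
    [0, 0, 0, 0],
    [0, 0, 0, 0]
  ]
}}

```text
clock: 26.17
eef_pos: [0.5332, 0.1491, 0.0834]
tool_rot: [0.107, 0.994, 0.001, 0.002]
ft_force: [0.9, 0.9, 5.9]
grip_width: 0.0152
grasp_force: 83.2
```

```bash
python3 - <<'E'
from st import *
st(0,.17,.082); print(bot.get_obs()["ft_torque"])
E
```

```text
t 26.1667 tcp [0.5332 0.1491 0.0834] head [0.0004 0.1711 0.0834] phi 1.3571600365856162 q [ 0.2726  0.4722 -0.1258  0.9695  0.      0.4862] w 0.015210546428184021 F [0.9281 0.91   5.8947] tip 0.022
to go, tool rows(20mm): [ 0.0134 -0.0581  0.0696]
[-0.0292 -0.0057  1.1794]
```

The torque rose to 1.2 N m and the grip force jumped, so the left knob is against its stop. I'll release, rise and turn for the right knob.

Call:
{"api": "apply_moves", "payload": {
  "commands": [
    [0, 0, 0, 0],
    [0, 0, 0, 0],
    [0, 0, 0, 0],
    [0, 0, 0, 0],
    [0, 0, -0.3, 0]
  ],
  "claw": 0.4
}}

```text
clock: 26.58
eef_pos: [0.531, 0.1479, 0.0866]
tool_rot: [0.109, 0.994, -0.001, -0.001]
ft_force: [-0.7, -0.5, 0.2]
grip_width: 0.0513
grasp_force: 0.0
```

Call:
{"api": "apply_moves", "payload": {
  "commands": [
    [0, 0, -1, 0],
    [0, 0, -1, 0],
    [0, 0, -1, 0],
    [0, 0, -1, 0],
    [0, 0, -1, 0]
  ]
}}

```text
clock: 27.0
eef_pos: [0.5319, 0.1482, 0.1892]
tool_rot: [0.109, 0.994, -0.0, -0.0]
ft_force: [1.2, -0.1, -0.1]
grip_width: 0.0509
grasp_force: 0.0
```

Call:
{"api": "apply_moves", "payload": {
  "commands": [
    [0, 0, -1, -0.11],
    [0, 0, -1, -0.11],
    [0, 0, -0.8, -0.11],
    [0, 0, 0, -0.11],
    [0, 0, 0, -0.11]
  ]
}}

```text
clock: 27.42
eef_pos: [0.5329, 0.1484, 0.246]
tool_rot: [-0.181, 0.984, 0.0, 0.002]
ft_force: [-0.6, 0.0, 0.4]
grip_width: 0.0513
grasp_force: 0.0
```

Call:
{"api": "apply_moves", "payload": {
  "commands": [
    [0, 0, 0, -0.11],
    [0, 0, 0, -0.11],
    [0, 0, 0, -0.11],
    [0, 0, 0, -0.11],
    [0, 0, 0, -0.11]
  ]
}}

```text
clock: 27.83
eef_pos: [0.532, 0.1482, 0.2442]
tool_rot: [-0.453, 0.892, -0.0, -0.0]
ft_force: [-0.5, -0.1, -0.2]
grip_width: 0.051
grasp_force: 0.0
```

Call:
{"api": "apply_moves", "payload": {
  "commands": [
    [0, 0, 0, -0.11],
    [0, 0, 0, -0.11],
    [0, 0, 0, 0],
    [0, 0, 0, 0],
    [0, 0, 0, 0]
  ]
}}

```text
clock: 28.25
eef_pos: [0.5321, 0.1482, 0.244]
tool_rot: [-0.549, 0.836, -0.0, -0.0]
ft_force: [-0.1, -0.3, 0.4]
grip_width: 0.0511
grasp_force: 0.0
```

```bash
python3 st.py 0 -.17 .245
```

```text
t 28.25 tcp [0.5321 0.1482 0.244 ] head [-0.0007  0.1702  0.244 ] phi 2.732888201029578 q [ 0.2718  0.3487  0.1294  1.3515 -0.     -0.8903] w 0.05113534271227966 F [-0.1308 -0.2734  0.3515] tip 0.022
to go, tool rows(20mm): [16.3621 -4.6468 -0.0474]
```

Call:
{"api": "apply_moves", "payload": {
  "commands": [
    [0.818, -0.232, 0, 0],
    [0.818, -0.232, 0, 0],
    [0.818, -0.232, 0, 0],
    [0.818, -0.232, 0, 0],
    [0.818, -0.232, 0, 0]
  ]
}}

```text
clock: 28.67
eef_pos: [0.5209, 0.0633, 0.244]
tool_rot: [-0.549, 0.836, -0.0, 0.0]
ft_force: [0.9, 0.1, -0.6]
grip_width: 0.0513
grasp_force: 0.0
```

Call:
{"api": "apply_moves", "payload": {
  "commands": [
    [0.818, -0.232, 0, 0],
    [0.818, -0.232, 0, 0],
    [0.818, -0.232, 0, 0],
    [0.818, -0.232, 0, 0],
    [0.818, -0.232, 0, 0]
  ]
}}

```text
clock: 29.08
eef_pos: [0.5099, -0.0211, 0.2441]
tool_rot: [-0.549, 0.836, -0.0, 0.0]
ft_force: [0.7, 0.6, 0.5]
grip_width: 0.0514
grasp_force: 0.0
```

Call:
{"api": "apply_moves", "payload": {
  "commands": [
    [0.818, -0.232, 0, 0],
    [0.818, -0.232, 0, 0],
    [0.818, -0.232, 0, 0],
    [0.818, -0.232, 0, 0],
    [0.818, -0.232, 0, 0]
  ]
}}

```text
clock: 29.5
eef_pos: [0.4989, -0.1055, 0.2441]
tool_rot: [-0.549, 0.836, -0.0, 0.0]
ft_force: [0.2, 0.2, 0.2]
grip_width: 0.0511
grasp_force: 0.0
```

Call:
{"api": "apply_moves", "payload": {
  "commands": [
    [0.818, -0.232, 0, 0],
    [0.818, -0.232, 0, 0],
    [0.818, -0.232, 0, 0],
    [0.818, -0.232, 0, 0],
    [0.818, -0.232, 0, 0]
  ]
}}

```text
clock: 29.92
eef_pos: [0.4878, -0.1898, 0.244]
tool_rot: [-0.549, 0.836, -0.0, 0.0]
ft_force: [0.8, -0.7, -0.2]
grip_width: 0.0513
grasp_force: 0.0
```

```bash
python3 st.py 0 -.17 .082
```

```text
t 29.9167 tcp [ 0.4878 -0.1898  0.244 ] head [ 0.0006 -0.1707  0.244 ] phi 2.7333436638362794 q [-0.371   0.2911  0.0483  1.328  -0.     -1.5335] w 0.051256995424775215 F [ 0.832  -0.6804 -0.1564] tip 0.022
to go, tool rows(20mm): [-0.0257  0.0416  8.1018]
```

Call:
{"api": "apply_moves", "payload": {
  "commands": [
    [0, 0, 1, 0],
    [0, 0, 1, 0],
    [0, 0, 1, 0],
    [0, 0, 1, 0],
    [0, 0, 1, 0]
  ]
}}

```text
clock: 30.33
eef_pos: [0.488, -0.1891, 0.1432]
tool_rot: [-0.549, 0.836, -0.0, 0.0]
ft_force: [-0.1, 0.3, 0.4]
grip_width: 0.0512
grasp_force: 0.0
```

Call:
{"api": "apply_moves", "payload": {
  "commands": [
    [-0.02, 0.04, 1, 0],
    [0, 0, 1, 0],
    [0, 0, 0.7, 0],
    [0, 0, 0.4, 0],
    [0, 0, 0, 0]
  ]
}}

```text
clock: 30.75
eef_pos: [0.4862, -0.1878, 0.0802]
tool_rot: [-0.549, 0.836, 0.002, -0.001]
ft_force: [-0.6, -0.5, 0.5]
grip_width: 0.0514
grasp_force: 0.0
```

Call:
{"api": "apply_moves", "payload": {
  "commands": [
    [0, 0, 0, 0],
    [0, 0, 0, 0],
    [0, 0, 0, 0],
    [0, 0, 0, 0],
    [0, 0, 0, 0]
  ],
  "claw": 1
}}

```text
clock: 31.17
eef_pos: [0.4868, -0.1881, 0.0833]
tool_rot: [-0.55, 0.835, 0.0, -0.0]
ft_force: [-4.2, 1.3, 5.4]
grip_width: 0.0149
grasp_force: 59.8
```

Call:
{"api": "apply_moves", "payload": {
  "commands": [
    [0, 0, 0, 0.11],
    [0, 0, 0, 0.11],
    [0, 0, 0, 0.11],
    [0, 0, 0, 0.11],
    [0, 0, 0, 0.11]
  ]
}}

```text
clock: 31.58
eef_pos: [0.4867, -0.188, 0.0833]
tool_rot: [-0.287, 0.958, 0.0, -0.0]
ft_force: [-4.7, 1.3, 5.3]
grip_width: 0.0151
grasp_force: 59.7
```

Call:
{"api": "apply_moves", "payload": {
  "commands": [
    [0, 0, 0, 0.11],
    [0, 0, 0, 0.11],
    [0, 0, 0, 0.11],
    [0, 0, 0, 0.11],
    [0, 0, 0, 0.11]
  ]
}}

```text
clock: 32.0
eef_pos: [0.4866, -0.1878, 0.0832]
tool_rot: [-0.004, 1.0, 0.0, -0.0]
ft_force: [-4.0, 2.1, 5.2]
grip_width: 0.0151
grasp_force: 59.7
```

Call:
{"api": "apply_moves", "payload": {
  "commands": [
    [0, 0, 0, 0.08],
    [0, 0, 0, 0.04],
    [0, 0, 0, 0.03],
    [0, 0, 0, 0],
    [0, 0, 0, 0]
  ]
}}

```text
clock: 32.42
eef_pos: [0.4866, -0.1877, 0.0832]
tool_rot: [0.071, 0.997, 0.0, -0.001]
ft_force: [-4.6, 1.8, 5.7]
grip_width: 0.0151
grasp_force: 59.8
```

```bash
python3 - <<'E'
from st import *
st(0,-.17,.082); print(bot.get_obs()["ft_torque"])
E
```

```text
t 32.4167 tcp [ 0.4866 -0.1877  0.0832] head [-0.0008 -0.1688  0.0832] phi 1.4279265479410863 q [-0.3682  0.4208 -0.2114  0.9397  0.0001 -0.2254] w 0.015071307908815343 F [-4.5513  1.7613  5.693 ] tip 0.022
to go, tool rows(20mm): [-0.0418 -0.0572  0.0617]
[0.3162 0.9341 0.5204]
```

Call:
{"api": "apply_moves", "payload": {
  "commands": [
    [0, 0, 0, 0.03],
    [0, 0, 0, 0.03],
    [0, 0, 0, 0],
    [0, 0, 0, 0],
    [0, 0, 0, 0]
  ]
}}

```text
clock: 32.83
eef_pos: [0.4869, -0.1877, 0.0833]
tool_rot: [0.101, 0.995, -0.0, -0.0]
ft_force: [-4.8, 1.0, 5.3]
grip_width: 0.0151
grasp_force: 77.5
```

```bash
python3 - <<'E'
from st import *
st(); print(bot.get_obs()["ft_torque"])
E
```

```text
t 32.8333 tcp [ 0.4869 -0.1877  0.0833] head [-0.0005 -0.1688  0.0833] phi 1.3688936167962684 q [-0.3678  0.4208 -0.2112  0.9393 -0.0004 -0.1659] w 0.015051853465000752 F [-4.7934  0.9562  5.3391] tip 0.022
[0.2019 0.9056 1.8435]
```

The right knob is at its stop too (1.8 N m, grip force up). I'll release, rise, retreat and check.

Call:
{"api": "apply_moves", "payload": {
  "commands": [
    [0, 0, 0, 0],
    [0, 0, 0, 0],
    [0, 0, 0, 0],
    [0, 0, 0, 0],
    [0, 0, -0.3, 0]
  ],
  "claw": 0.4
}}

```text
clock: 33.25
eef_pos: [0.4868, -0.1881, 0.0872]
tool_rot: [0.104, 0.995, 0.0, -0.001]
ft_force: [-0.1, 0.4, -0.1]
grip_width: 0.0514
grasp_force: 0.0
```

Call:
{"api": "apply_moves", "payload": {
  "commands": [
    [0, 0, -1, 0],
    [0, 0, -1, 0],
    [0, 0, -1, 0],
    [0, 0, -1, 0],
    [0, 0, -1, 0]
  ]
}}

```text
clock: 33.67
eef_pos: [0.4875, -0.1884, 0.1893]
tool_rot: [0.104, 0.995, -0.0, 0.0]
ft_force: [0.3, -0.3, -0.0]
grip_width: 0.0509
grasp_force: 0.0
```

Call:
{"api": "apply_moves", "payload": {
  "commands": [
    [0, 0, -1, 0],
    [0, 0, -1, 0],
    [0.8, -0.8, -1, 0],
    [0.8, -0.8, 0, 0],
    [0.8, -0.8, 0, 0]
  ]
}}

```text
clock: 34.08
eef_pos: [0.4311, -0.2261, 0.25]
tool_rot: [0.103, 0.995, -0.001, 0.002]
ft_force: [0.2, -0.2, 0.3]
grip_width: 0.0513
grasp_force: 0.0
```

Call:
{"api": "apply_moves", "payload": {
  "commands": [
    [0.7, -0.8, 0, 0],
    [0.5, -0.8, 0, 0],
    [0.5, -0.8, 0, 0],
    [0.5, -0.8, 0, 0],
    [0.5, -0.8, 0, 0]
  ]
}}

```text
clock: 34.5
eef_pos: [0.3606, -0.2932, 0.2485]
tool_rot: [0.104, 0.995, -0.0, 0.0]
ft_force: [0.2, -0.8, -0.5]
grip_width: 0.0515
grasp_force: 0.0
```

```bash
python3 - <<'E'
from st import *
st()
T=cam("top");a=T["image"][165:295,205:425]
cv2.imwrite("pics/p8.png",cv2.resize(a,None,fx=3.6,fy=3.6,interpolation=cv2.INTER_CUBIC))
E
```

```text
t 34.5 tcp [ 0.3606 -0.2932  0.2485] head [-0.1116 -0.2902  0.2485] phi 1.3632773773161513 q [-0.6826  0.1727 -0.0936  1.3038 -0.     -0.4751] w 0.051453350162185836 F [ 0.2143 -0.7664 -0.5267] tip 0.022
```

View pics/p8.png

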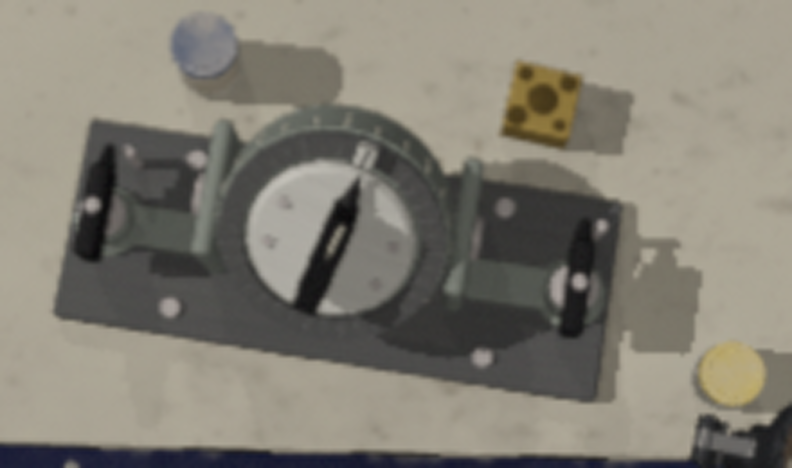

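Both knob noses now point away from the robot, at (110,147) and (587,222). The dial nose at (359,180) meets the tab, and the jars and brass block have not moved. A numeric check of the angles comes next.

```bash
python3 - <<'E'
from st import *
T=cam("top")
for s,p in((1,(110,146)),(-1,(587,221))):
    X=onz(T,zt(*p),.071);d=RH.T@(X-o)-[0,s*.17,.071];print(d,np.arctan2(d[1],d[0]))
g=cv2.cvtColor(T["image"],cv2.COLOR_BGR2GRAY)[200:260,260:340].astype(int)
print(g[10:20,40:50])
E
```

```text
[ 0.0461 -0.0008 -0.    ] -0.01659324284254679
[ 0.0451 -0.0001 -0.    ] -0.0031918946497136247
[[131 118 112 139 147 122 137 151 119  68]
 [164 160 149 138 124 110 135 137 103  65]
 [172 170 166 158 146 133 125 113  97  90]
 [171 172 171 164 142 139 142 129 108  98]
 [169 168 165 143 109 136 152 145 133 117]
 [168 164 143 102  78 135 145 132 125 118]
 [166 152 112  63  68 134 140 125 122 123]
 [152 118  72  40  57 114 127 122 124 144]
 [131  80  44  34  50 103 121 122 126 151]
 [ 89  51  36  29  60 104 121 122 127 152]]
```

Both knobs are home (within 0.02 rad of the head's +x), and the dial is unchanged at the tab. I'll hand it in.

```bash
python3 -c "
from workcell import bot
print(bot.job_done())"
```

```text
the job is handed in; nothing more can be done
None
```

I handed the job in at about 35 s of the 64 s: in the last camera picture the pointer stood at the index tab (estimated within about 1 mm), both clamp knobs were against their stops, and the tab, jars and brass block had not moved; no verdict came back.

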